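# Free the service hatch of the bench power unit

## Robot

A 6-joint arm with a two-finger parallel gripper is mounted at the origin on a cart in front of the work surface, level with it; the furniture and walls round the work are solid. World frame = base frame: x ahead of the robot, y to its left, z up, the work surface at z = 0. Lengths are in m, angles in rad, forces in N, time in s.
With the tool pointing down it reaches from about 0.25 to 0.775 m from the base axis. Payload 4 kg.
Tool frame: the origin (TCP) lies at the very end of the fingers, on their centre line; the grasp point (between the pads) lies 19 mm behind it; z points along the fingers, x is the direction in which the jaws open and shut, and the axes are right-handed (so a half turn about z gives the same grasp; the last joint's range is limited). The gripper opens to 94 mm and grips with 3 to 60 N. Pads are 16 mm wide; open, the fingers measure 119 mm over their backs; the gripper's body (75 mm by 177 mm) begins 78 mm behind the grasp point.
Start: joints at [1.205, 0.087, 1.371, -0, 1.684, -0.103], TCP at [0.143, 0.531, 0.206] pointing down, gripper open.
Joint ranges: [-3.1, 3.1], [-0.76, 2.03], [0.27, 2.55], [-1.08, 4.22], [0.17, 2.65], [-2.57, 2.57]. Speed limits (rad/s): [2.79, 2.79, 3.14, 3.14, 3.14, 3.14].

## Interface

Orientations are given as [roll, pitch, yaw] about the fixed x, y, z axes, in that order (R = Rz(yaw) Ry(pitch) Rx(roll)).
In Python, from bench import robot, cams, ticket gives the robot as it stands.
- The arm moves only by the tool jog_arm, never from a script. Its argument "series" is a list of rows, each an object of numbers: "x", "y", "z": the shift along the tool's x, y, z in m; "rx", "ry", "rz": the turn, a rotation vector about the tool's x, y, z in degrees. A call has 1 to 12 rows; each row shifts and turns the pose as measured when the row begins, along the tool's axes as they then stand; what a row does not reach is not made up. A row lasts 1/12 s, in which the tool goes at most 41.7 mm and 7.16 degrees, less where a joint would pass 70% of its speed; a pose out of reach is approached as far as the arm can. A call with a gripper value outside its range is refused whole. "claw" is the opening, from 0 (shut) to 1 (fully open), set as the call begins (left out, the last holds). The fingers move at their own pace and stop on an object; the grip force is fixed at half the most. Time passes only in rows, so rows that do not move let the fingers close. It gives the time, the measured TCP pose, the force and the opening at its end, in the units of the state.
- robot.get_obs(): the state, without advancing time (a new reading comes with each control period).
- cams.snapshot(name): name is "scene" or "top" or "wrist"; returns a dict with "img" (400x640x3 uint8, red, green, blue), "mtx" (3x3 intrinsics, pixels), "origin" and "attitude" of the camera in the world. Camera axes: x right, y down, z forward; pixel columns grow to the right and rows downward; lengths in m; the calibration is good to about 2 mm. A picture is of the moment at which its call begins. There is no depth.
- ticket.close_job(): hands the job in, once; it reports no verdict.
Trained networks look in a picture, given as the dict that the camera call returned (one of the last four; its "shot" number tells which), for a name from the list of things; names that differ only in an ending like _2 or _b are one class to them, and where a whole thing is asked for, a point or a joint stands for the part that bears it (a point fixed in the world has none). Each returns a list of dicts, best first, with "p" (0 to 1); they miss things now and then, are a little off and sometimes report something else, mostly with a low value. They report only what shows in the picture. A call takes as long as a camera call. They do not tell look-alikes from the thing itself.
- cams.look_for(thing, picture): "bbox" ([left, top, width, height] in pixels, round what is visible of it).
The state is a dict: "time": time; "joint_positions": joint angles; "qvel": joint speeds; "joint_torque": joint torques, N m; "tool_pos": TCP position; "ee_rot": TCP orientation; "wrist_force": force on the tool from outside, world axes, zero at the start; "wrist_torque": the same for the moment, N m; "width": finger opening in m.
Only numpy, scipy, OpenCV 4.12 (cv2) and the standard library are available. Lean on these libraries where they do the work, as an engineer would, in place of code of your own. Each camera call takes 0.05 s, during which the arm holds its last target.

## Task

Take the flat-bladed screwdriver (the one with the flat-sided handle) from the tool rack, set its blade in the slot of the cam fastener on top of the bench power unit and give it a quarter turn anticlockwise, seen from above, so that its tongue swings off the service hatch and the hatch springs up. Then hang the screwdriver back in the same hole of the rack and let go of it.

Things in the scene. Friction and masses are not known exactly. Their poses are not given: they have to be found in the camera images.
- slot_driver: Flat screwdriver, 132 mm, 0.15 kg, upright in a 32 mm square rack hole; 80 mm beside it a round-handled one (bystander, top at 149). Origin: middle of blade edge, 17 mm over the bench; z up, y along blade width. Blade 24(y)x4x20 high, shank 14 thick; collar 52 wide, z 78-84, rests on the rack top (at 95). Handle flat-sided, 22(x)x46(y), z 88-132: grip across its 22. Lift it 140 to clear all.
- cam_slot (a point): Slot floor centre, on the cam fastener's axis, 78 mm over the bench: steel head 50 wide, 18 high, on the near edge of the grey power unit (180x200x75, fixed). y along slot, x along its tongue; turns with it. Slot 34 long, 9 wide, flared to 19 wide at the mouth 15 above its floor. Set the blade's edge on the floor, either way round. Play: the cam lags the driver by 12 degrees.
- cam (a joint): Turn of the fastener, rad: 0 = locked, tongue (12 mm wide, reaching 40 mm from the axis) over the hatch; grows anticlockwise seen from above, stop at 1.7. Starts at 0 to 0.12, needs about 0.06 N m, stays where it is left. From about 0.96 (55 degrees) the tongue is clear of the hatch.
- hatch (a joint): Opening angle, rad, of the service hatch: bare aluminium plate 102x130x3 mm on top of the unit, hinged on the side away from the fastener; 0 = shut. Once the tongue is clear a spring lifts it to about 0.25 (free edge 25 mm up); it need not be touched.
There are look-alikes about, which are no part of the job. What is shaped like the slot_driver but blue, red or yellow is not meant.

How it is judged:
On the way, in this order (a step that is already met when the one before it is completed fails the run):
1. the screwdriver's blade stands in the slot of the still locked fastener (horizontal distance between slot_driver and cam_slot below 0.009 m and z of slot_driver in the frame of cam_slot below 0.008 m and angle between slot_driver's own z axis and vertical below 0.25 rad and value of joint cam below 0.5 rad), for 0.1 s.
2. with the blade still in the slot the fastener has been turned and the hatch has sprung up (horizontal distance between slot_driver and cam_slot below 0.009 m and z of slot_driver in the frame of cam_slot below 0.008 m and angle between slot_driver's own z axis and vertical below 0.25 rad and value of joint cam above 1.05 rad and value of joint hatch above 0.12 rad), for 0.1 s.
At the end, for the whole second after the job is handed in: The fastener stands turned by at least 1.05 rad (60 degrees), the hatch is up by more than 0.12 rad, and the screwdriver hangs at rest and released in the hole it came from, its blade within 20 mm of where it was and upright within 0.15 rad (value of joint cam above 1.05 rad and value of joint hatch above 0.12 rad and distance of slot_driver from where it was at the start of the episode below 0.02 m and angle between slot_driver's own z axis and vertical below 0.15 rad and linear speed of slot_driver below 0.03 m/s); the robot touches nothing.
It also fails if it takes over 48 s, if anything falls off the work surface, if the arm or the gripper's body presses on something with over 40 N, if the wrist force passes 120 N, or if a joint passes its speed limit or range.

## Working session

There is one attempt and no reset: what is moved stays moved. The work goes in short steps, Python scripts to look and compute and a tool call to move; the robot and the scene stay as the last step left them, time stands still between calls to the robot, and variables do not carry over. Pictures are saved under pics/ and viewed, and the job is handed in when it is done.

Besides the shell and the picture viewer there is one more tool, called after ">>>" in YAML: its name, and indented under it one key for each argument. jog_arm: Moves the arm, as the interface text tells. Its arguments: {"type":"object","properties":{"series":{"type":"array","items":{"type":"object","properties":{"x":{"type":"number"},"y":{"type":"number"},"z":{"type":"number"},"rx":{"type":"number"},"ry":{"type":"number"},"rz":{"type":"number"}}}},"claw":{"type":"number"}},"required":["series"]}

```bash
ls; mkdir -p pics; cat > h.py <<'E'
import numpy as np, cv2
from bench import robot, cams, ticket
def save(s,n,crop=None,k=1):
    im=cv2.cvtColor(np.asarray(s["img"]),cv2.COLOR_RGB2BGR)
    if crop: l,t,w,h=crop; im=im[t:t+h,l:l+w]
    if k!=1: im=cv2.resize(im,None,fx=k,fy=k,interpolation=cv2.INTER_CUBIC)
    cv2.imwrite("pics/"+n,im)
def att(s):
    A=np.array(s["attitude"],float)
    if A.shape==(3,3): return A
    from scipy.spatial.transform import Rotation as R
    return R.from_euler('xyz',A).as_matrix()
def onz(s,u,v,z):
    d=att(s)@np.linalg.inv(np.array(s["mtx"]))@np.array([u,v,1.]); o=np.array(s["origin"])
    return o+d*(z-o[2])/d[2]
def proj(s,p):
    c=np.array(s["mtx"])@(att(s).T@(np.array(p,float)-np.array(s["origin"]))); return c[:2]/c[2]
E
python3 - <<'E'
from h import *
for n in ["scene","top"]:
    s=cams.snapshot(n); save(s,n+"0.png")
    print(n,s["mtx"],s["origin"],s["attitude"])
    for t in ["slot_driver","cam_slot","cam","hatch"]:
        print(t,[(np.round(d["bbox"]),round(d["p"],2)) for d in cams.look_for(t,s)][:6])
print(robot.get_obs())
E
```

```text
pics
scene [[385.93528639   0.         319.07233286]
 [  0.         385.93528639 197.51343442]
 [  0.           0.           1.        ]] [0.84258541 0.51536985 0.82815927] [-2.39735554  0.00439176  2.66346929]
slot_driver [(array([302., 109.,  16.,  31.]), 0.87), (array([284., 127.,  17.,  26.]), 0.85), (array([262., 116.,  13.,  35.]), 0.75), (array([317., 121.,  15.,  34.]), 0.59)]
cam_slot [(array([392., 254.,  27.,  26.]), 0.71)]
cam [(array([389., 257.,  29.,  24.]), 0.66)]
hatch [(array([346., 251.,  56.,  53.]), 0.6)]
top [[384.97844118   0.         323.59787344]
 [  0.         384.97844118 197.97486021]
 [  0.           0.           1.        ]] [ 0.43417226 -0.08848368  1.06388605] [-3.04200266 -0.00820156 -1.59451656]
slot_driver [(array([441., 184.,  21.,  19.]), 0.93), (array([436., 244.,  24.,  14.]), 0.75), (array([403., 241.,  22.,  20.]), 0.74)]
cam_slot [(array([202., 214.,  20.,  26.]), 0.66)]
cam [(array([201., 217.,  21.,  23.]), 0.88)]
hatch [(array([194., 176.,  58.,  51.]), 0.83)]
{'time': 0.5, 'joint_positions': array([ 1.20489469e+00,  8.72125080e-02,  1.37076391e+00, -7.15415720e-06,
        1.68360222e+00, -1.03106891e-01]), 'qvel': array([ 1.29062596e-03, -1.08515845e-03, -5.66464106e-05, -4.10516893e-05,
       -8.99208007e-05, -1.39153481e-04]), 'joint_torque': array([-9.74846880e-04, -3.39623415e+01, -3.02267647e+01,  7.16744293e-02,
        2.43654451e-02, -2.29541928e-05]), 'tool_pos': array([0.14288722, 0.53110785, 0.20546657]), 'ee_rot': array([ 3.14158414e+00, -1.32013041e-05,  1.30800077e+00]), 'wrist_force': array([ 0.65217289,  0.61182262, -1.03449983]), 'wrist_torque': array([-0.03633817, -0.02100785, -0.0032064 ]), 'width': 0.09401818215144135}
```

View pics/scene0.png

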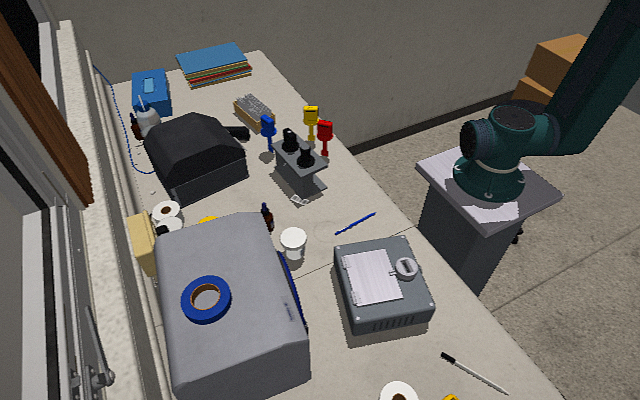

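View pics/top0.png

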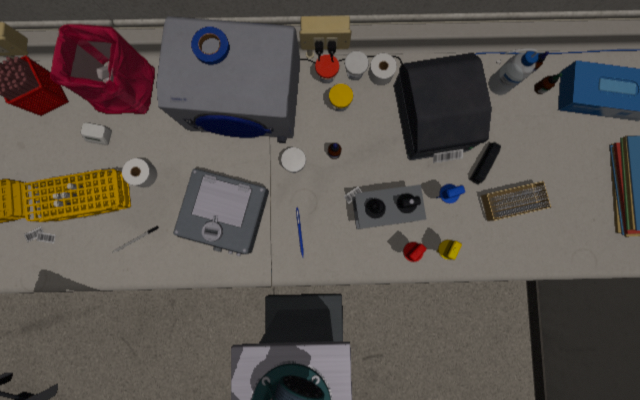

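```bash
python3 - <<'E'
import cv2,numpy as np
a=cv2.imread("pics/top0.png");b=cv2.imread("pics/scene0.png")
x=cv2.resize(a[165:275,380:480],None,fx=5,fy=5,interpolation=cv2.INTER_CUBIC)
y=cv2.resize(a[165:275,170:230+10],None,fx=5,fy=5,interpolation=cv2.INTER_CUBIC)
cv2.imwrite("pics/c1.png",x[:,:]);cv2.imwrite("pics/c2.png",y)
cv2.imwrite("pics/c3.png",cv2.resize(b[90:180,240:350],None,fx=6,fy=6,interpolation=cv2.INTER_CUBIC))
E
```

```text
(no output)
```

View pics/c1.png

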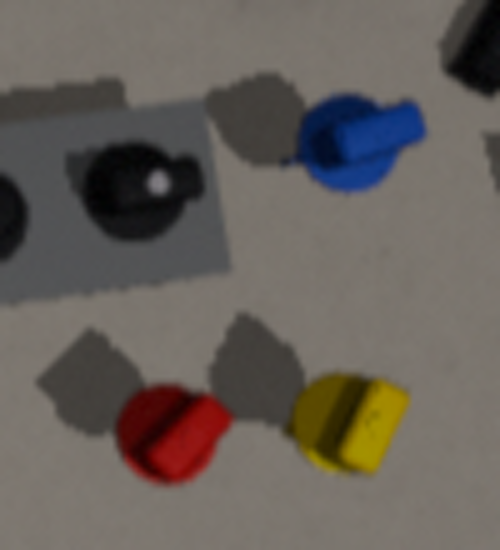

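View pics/c2.png

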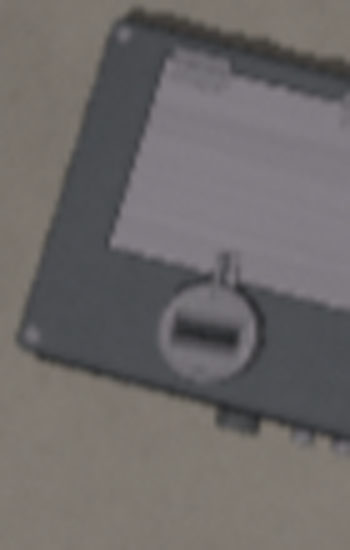

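View pics/c3.png

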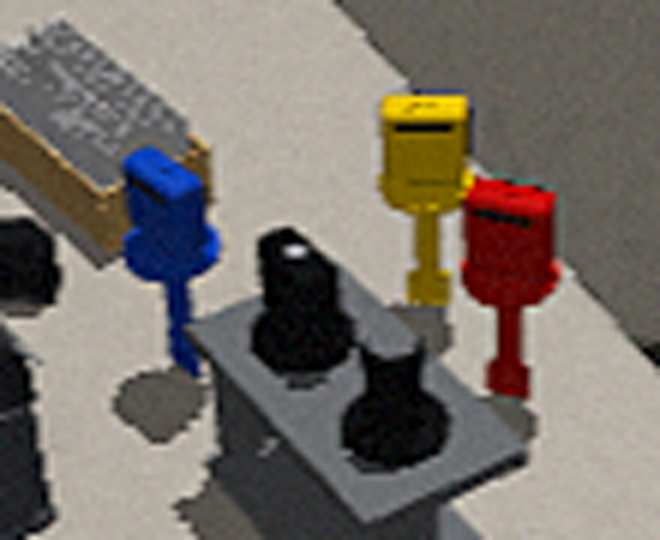

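```bash
python3 - <<'E'
from h import *
s=cams.snapshot("top")
for n,u,v,z in [("L",375,207,.101),("R",407,201,.101),("Rt",413,200,.149),("cam",211.5,230.5,.093),("rackcorner",420,185,.095)]: print(n,onz(s,u,v,z))
s=cams.snapshot("scene")
for n,u,v,z in [("scL",304.5,163,.101),("scR",290,147,.101),("cam",405,267,.093)]: print(n,onz(s,u,v,z))
save(cams.snapshot("top"),"t2.png",(340,175,100,60),8)
w=cams.snapshot("wrist");save(w,"w0.png");print(w["origin"],w["attitude"],w["mtx"])
E
```

```text
L [ 0.50445347 -0.22713964  0.101     ]
R [ 0.51772001 -0.3082879   0.101     ]
Rt [ 0.51562487 -0.31181193  0.149     ]
cam [0.45547126 0.18420654 0.093     ]
rackcorner [ 0.55830938 -0.34462076  0.095     ]
scL [ 0.51308571 -0.21581571  0.101     ]
scR [ 0.52030076 -0.29758597  0.101     ]
cam [0.4614669  0.18728664 0.093     ]
[0.06327344 0.55374965 0.38542309] [2.85147924e+00 7.80666149e-04 1.30814817e+00] [[288.60505242   0.         316.25475047]
 [  0.         288.60505242 199.58379243]
 [  0.           0.           1.        ]]
```

View pics/t2.png

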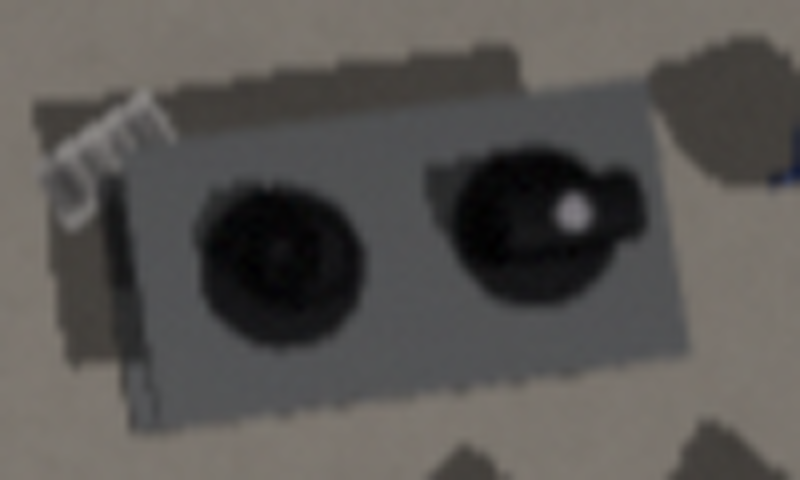

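View pics/w0.png

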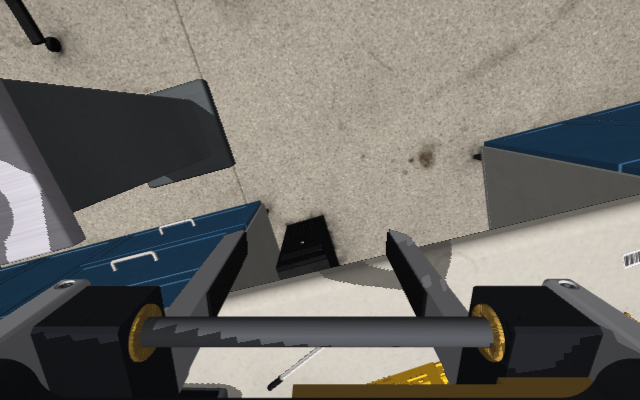

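```bash
cat >> h.py <<'E'
def plan(target,yaw_deg,n,state=None):
    "tool-frame rows from here to target pos+yaw (tool down) in n rows"
    o=robot.get_obs(); p=np.array(o["tool_pos"]); y=np.degrees(o["ee_rot"][2])
    d=(np.array(target)-p)/n; dy=(yaw_deg-y)/n
    for i in range(n):
        a=np.radians(y+dy*i); x=np.cos(a)*d[0]+np.sin(a)*d[1]; yy=np.sin(a)*d[0]-np.cos(a)*d[1]
        print(i,"x %.4f y %.4f z %.4f rz %.2f"%(x,yy,-d[2],-dy))
E
python3 - <<'E'
from h import *
plan((.51,-.27,.34),9,24)
E
```

```text
0 x -0.0283 y 0.0234 z -0.0056 rz 2.75
1 x -0.0271 y 0.0248 z -0.0056 rz 2.75
2 x -0.0259 y 0.0260 z -0.0056 rz 2.75
3 x -0.0246 y 0.0273 z -0.0056 rz 2.75
4 x -0.0233 y 0.0284 z -0.0056 rz 2.75
5 x -0.0219 y 0.0295 z -0.0056 rz 2.75
6 x -0.0204 y 0.0305 z -0.0056 rz 2.75
7 x -0.0190 y 0.0314 z -0.0056 rz 2.75
8 x -0.0174 y 0.0323 z -0.0056 rz 2.75
9 x -0.0159 y 0.0331 z -0.0056 rz 2.75
10 x -0.0143 y 0.0338 z -0.0056 rz 2.75
11 x -0.0126 y 0.0345 z -0.0056 rz 2.75
12 x -0.0110 y 0.0350 z -0.0056 rz 2.75
13 x -0.0093 y 0.0355 z -0.0056 rz 2.75
14 x -0.0075 y 0.0359 z -0.0056 rz 2.75
15 x -0.0058 y 0.0363 z -0.0056 rz 2.75
16 x -0.0041 y 0.0365 z -0.0056 rz 2.75
17 x -0.0023 y 0.0366 z -0.0056 rz 2.75
18 x -0.0006 y 0.0367 z -0.0056 rz 2.75
19 x 0.0012 y 0.0367 z -0.0056 rz 2.75
20 x 0.0030 y 0.0366 z -0.0056 rz 2.75
21 x 0.0047 y 0.0364 z -0.0056 rz 2.75
22 x 0.0065 y 0.0361 z -0.0056 rz 2.75
23 x 0.0082 y 0.0358 z -0.0056 rz 2.75
```

>>> jog_arm:
  series:
    - {"x":-0.028,"y":0.023,"z":-0.012,"rz":2.75}
    - {"x":-0.027,"y":0.025,"z":-0.012,"rz":2.75}
    - {"x":-0.026,"y":0.026,"z":-0.012,"rz":2.75}
    - {"x":-0.025,"y":0.027,"z":-0.012,"rz":2.75}
    - {"x":-0.023,"y":0.028,"z":-0.012,"rz":2.75}
    - {"x":-0.022,"y":0.029,"z":-0.012,"rz":2.75}
    - {"x":-0.02,"y":0.03,"z":-0.012,"rz":2.75}
    - {"x":-0.019,"y":0.031,"z":-0.012,"rz":2.75}
    - {"x":-0.017,"y":0.032,"z":-0.012,"rz":2.75}
    - {"x":-0.016,"y":0.033,"z":-0.012,"rz":2.75}
    - {"x":-0.014,"y":0.034,"z":-0.012,"rz":2.75}
    - {"x":-0.013,"y":0.034,"z":-0.006,"rz":2.75}

```text
invalid input
```

```bash
python3 - <<'E'
from h import *
print(robot.get_obs()["joint_positions"])
plan((.51,-.27,.34),9,16)
E
```

```text
[ 1.20488816e+00  8.71401428e-02  1.37066873e+00 -1.22419452e-05
  1.68358710e+00 -1.03103762e-01]
0 x -0.0424 y 0.0352 z -0.0084 rz 4.12
1 x -0.0398 y 0.0381 z -0.0084 rz 4.12
2 x -0.0369 y 0.0409 z -0.0084 rz 4.12
3 x -0.0339 y 0.0434 z -0.0084 rz 4.12
4 x -0.0307 y 0.0457 z -0.0084 rz 4.12
5 x -0.0273 y 0.0478 z -0.0084 rz 4.12
6 x -0.0238 y 0.0497 z -0.0084 rz 4.12
7 x -0.0202 y 0.0513 z -0.0084 rz 4.12
8 x -0.0164 y 0.0526 z -0.0084 rz 4.12
9 x -0.0126 y 0.0536 z -0.0084 rz 4.12
10 x -0.0087 y 0.0544 z -0.0084 rz 4.12
11 x -0.0048 y 0.0549 z -0.0084 rz 4.12
12 x -0.0008 y 0.0551 z -0.0084 rz 4.12
13 x 0.0031 y 0.0550 z -0.0084 rz 4.12
14 x 0.0071 y 0.0546 z -0.0084 rz 4.12
15 x 0.0110 y 0.0540 z -0.0084 rz 4.12
```

>>> jog_arm:
  series:
    - {"x":-0.028,"y":0.023,"z":-0.012,"rx":0,"ry":0,"rz":2.75}
  claw: 1

```text
time: 0.78
tool_pos: [0.1558, 0.4997, 0.2134]
ee_rot: [-3.139, 0.005, 1.264]
wrist_force: [0.9, -1.3, 0.2]
width: 0.0939
```

>>> jog_arm:
  series:
    - {"x":-0.027,"y":0.025,"z":-0.012,"rz":2.75}
    - {"x":-0.026,"y":0.026,"z":-0.012,"rz":2.75}
    - {"x":-0.025,"y":0.027,"z":-0.012,"rz":2.75}
    - {"x":-0.023,"y":0.028,"z":-0.012,"rz":2.75}
    - {"x":-0.022,"y":0.029,"z":-0.012,"rz":2.75}
    - {"x":-0.02,"y":0.03,"z":-0.012,"rz":2.75}
    - {"x":-0.019,"y":0.031,"z":-0.012,"rz":2.75}
    - {"x":-0.017,"y":0.032,"z":-0.012,"rz":2.75}
    - {"x":-0.016,"y":0.033,"z":-0.012,"rz":2.75}
    - {"x":-0.014,"y":0.034,"z":-0.012,"rz":2.75}
    - {"x":-0.013,"y":0.034,"z":-0.006,"rz":2.75}
  claw: 1

```text
invalid input
```

```bash
python3 - <<'E'
from h import *
print(robot.get_obs()["joint_positions"])
plan((.51,-.27,.34),9,13)
E
```

```text
[ 1.15869369  0.0306495   1.41461909  0.00215193  1.7019007  -0.10458477]
0 x -0.0482 y 0.0439 z -0.0097 rz 4.88
1 x -0.0443 y 0.0478 z -0.0097 rz 4.88
2 x -0.0401 y 0.0514 z -0.0097 rz 4.88
3 x -0.0356 y 0.0546 z -0.0097 rz 4.88
4 x -0.0308 y 0.0574 z -0.0097 rz 4.88
5 x -0.0258 y 0.0599 z -0.0097 rz 4.88
6 x -0.0206 y 0.0618 z -0.0097 rz 4.88
7 x -0.0153 y 0.0634 z -0.0097 rz 4.88
8 x -0.0098 y 0.0644 z -0.0097 rz 4.88
9 x -0.0043 y 0.0650 z -0.0097 rz 4.88
10 x 0.0012 y 0.0652 z -0.0097 rz 4.88
11 x 0.0068 y 0.0648 z -0.0097 rz 4.88
12 x 0.0122 y 0.0640 z -0.0097 rz 4.88
```

>>> jog_arm:
  series:
    - {"x":-0.027,"y":0.025,"z":-0.012,"rz":2.75}
    - {"x":-0.026,"y":0.026,"z":-0.012,"rz":2.75}
    - {"x":-0.025,"y":0.027,"z":-0.012,"rz":2.75}
    - {"x":-0.023,"y":0.028,"z":-0.012,"rz":2.75}
    - {"x":-0.022,"y":0.029,"z":-0.012,"rz":2.75}
    - {"x":-0.02,"y":0.03,"z":-0.012,"rz":2.75}
    - {"x":-0.019,"y":0.031,"z":-0.012,"rz":2.75}
    - {"x":-0.017,"y":0.032,"z":-0.012,"rz":2.75}
    - {"x":-0.016,"y":0.033,"z":-0.012,"rz":2.75}
    - {"x":-0.014,"y":0.034,"z":-0.012,"rz":2.75}
    - {"x":-0.013,"y":0.034,"z":-0.006,"rz":2.75}

```text
invalid input
```

>>> jog_arm:
  series:
    - {"x":-0.027,"y":0.025,"z":-0.012,"rx":0,"ry":0,"rz":2.75}
    - {"x":-0.026,"y":0.026,"z":-0.012,"rx":0,"ry":0,"rz":2.75}
    - {"x":-0.025,"y":0.027,"z":-0.012,"rx":0,"ry":0,"rz":2.75}
    - {"x":-0.023,"y":0.028,"z":-0.012,"rx":0,"ry":0,"rz":2.75}
    - {"x":-0.022,"y":0.029,"z":-0.012,"rx":0,"ry":0,"rz":2.75}
    - {"x":-0.02,"y":0.03,"z":-0.012,"rx":0,"ry":0,"rz":2.75}
    - {"x":-0.019,"y":0.031,"z":-0.012,"rx":0,"ry":0,"rz":2.75}
    - {"x":-0.017,"y":0.032,"z":-0.012,"rx":0,"ry":0,"rz":2.75}
    - {"x":-0.016,"y":0.033,"z":-0.012,"rx":0,"ry":0,"rz":2.75}
    - {"x":-0.014,"y":0.034,"z":-0.012,"rx":0,"ry":0,"rz":2.75}
    - {"x":-0.013,"y":0.034,"z":-0.006,"rx":0,"ry":0,"rz":2.75}
  claw: 1

```text
time: 1.7
tool_pos: [0.3229, 0.1189, 0.3473]
ee_rot: [3.135, 0.002, 0.721]
wrist_force: [1.4, 0.2, -0.3]
width: 0.0944
```

```bash
python3 - <<'E'
from h import *
plan((.51,-.27,.34),9,12)
E
```

```text
0 x -0.0097 y 0.0346 z 0.0006 rz 2.69
1 x -0.0080 y 0.0351 z 0.0006 rz 2.69
2 x -0.0064 y 0.0354 z 0.0006 rz 2.69
3 x -0.0047 y 0.0357 z 0.0006 rz 2.69
4 x -0.0030 y 0.0358 z 0.0006 rz 2.69
5 x -0.0014 y 0.0359 z 0.0006 rz 2.69
6 x 0.0003 y 0.0360 z 0.0006 rz 2.69
7 x 0.0020 y 0.0359 z 0.0006 rz 2.69
8 x 0.0037 y 0.0358 z 0.0006 rz 2.69
9 x 0.0054 y 0.0356 z 0.0006 rz 2.69
10 x 0.0071 y 0.0353 z 0.0006 rz 2.69
11 x 0.0087 y 0.0349 z 0.0006 rz 2.69
```

>>> jog_arm:
  series:
    - {"x":-0.01,"y":0.035,"z":0,"rx":0,"ry":0,"rz":2.7}
    - {"x":-0.008,"y":0.035,"z":0,"rx":0,"ry":0,"rz":2.7}
    - {"x":-0.006,"y":0.036,"z":0,"rx":0,"ry":0,"rz":2.7}
    - {"x":-0.005,"y":0.036,"z":0,"rx":0,"ry":0,"rz":2.7}
    - {"x":-0.003,"y":0.036,"z":0,"rx":0,"ry":0,"rz":2.7}
    - {"x":-0.001,"y":0.036,"z":0,"rx":0,"ry":0,"rz":2.7}
    - {"x":0,"y":0.036,"z":0,"rx":0,"ry":0,"rz":2.7}
    - {"x":0.002,"y":0.036,"z":0,"rx":0,"ry":0,"rz":2.7}
    - {"x":0.004,"y":0.036,"z":0,"rx":0,"ry":0,"rz":2.7}
    - {"x":0.005,"y":0.036,"z":0,"rx":0,"ry":0,"rz":2.7}
    - {"x":0.007,"y":0.035,"z":0,"rx":0,"ry":0,"rz":2.7}
    - {"x":0.009,"y":0.035,"z":0,"rx":0,"ry":0,"rz":2.7}

```text
time: 2.7
tool_pos: [0.5086, -0.2983, 0.3597]
ee_rot: [3.132, -0.021, 0.121]
wrist_force: [-0.1, 0.2, -0.5]
width: 0.0938
```

```bash
sleep 1; python3 - <<'E'
from h import *
w=cams.snapshot("wrist");save(w,"w1.png");o=robot.get_obs();print(o["time"],o["tool_pos"],o["ee_rot"],o["joint_positions"])
print(w["origin"],w["attitude"],proj(w,o["tool_pos"]))
print([(np.round(d["bbox"]),round(d["p"],2)) for d in cams.look_for("slot_driver",w)])
E
```

```text
2.75 [ 0.51048078 -0.30465787  0.35501694] [ 3.13102605 -0.01722884  0.11337883] [-0.63578831  0.19599276  0.95334401  0.0043402   1.9724404  -0.74733981]
[ 0.4957335  -0.21302374  0.53868385] [ 2.8408496  -0.02111938  0.12069837] [315.86690095 248.1692017 ]
[(array([217., 158.,  41.,  35.]), 0.94), (array([309., 220.,  25.,  44.]), 0.78), (array([300., 157.,  33.,  39.]), 0.76), (array([217., 210.,  38.,  26.]), 0.6)]
```

View pics/w1.png

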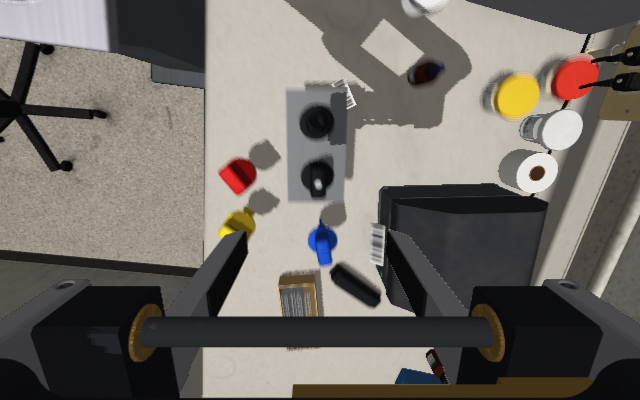

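>>> jog_arm:
  series:
    - {"x":0,"y":-0.035,"z":0.02,"rx":0,"ry":0,"rz":0}
    - {"x":0,"y":0,"z":0,"rx":0,"ry":0,"rz":0}
    - {"x":0,"y":0,"z":0,"rx":0,"ry":0,"rz":0}

```text
time: 3.05
tool_pos: [0.503, -0.2659, 0.3247]
ee_rot: [-3.136, -0.002, 0.114]
wrist_force: [0.2, -0.3, 1.6]
width: 0.0942
```

```bash
sleep 1; python3 - <<'E'
from h import *
w=cams.snapshot("wrist");save(w,"w2.png",(230,60,160,140),5);o=robot.get_obs();print(o["time"],o["tool_pos"],o["ee_rot"])
print(w["origin"],w["attitude"],proj(w,o["tool_pos"]))
print([(np.round(d["bbox"]),round(d["p"],2)) for d in cams.look_for("slot_driver",w)])
import pickle;pickle.dump(w,open("w2.pkl","wb"))
E
```

```text
3.1 [ 0.50303797 -0.26525475  0.32412833] [-3.13456401e+00 -1.50936842e-03  1.15082547e-01]
[ 0.49426275 -0.18287558  0.50500924] [ 2.85602630e+00 -2.56135322e-03  1.14557247e-01] [314.55131594 241.40902181]
[(array([302., 188.,  36.,  43.]), 0.87), (array([216., 182.,  44.,  41.]), 0.74), (array([237., 231.,  19.,  49.]), 0.64)]
```

View pics/w2.png

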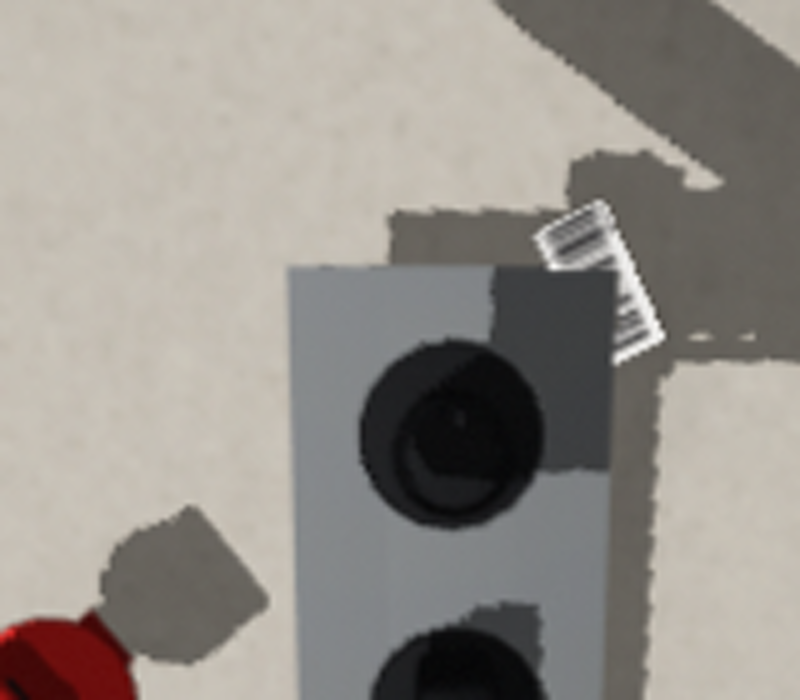

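```bash
python3 - <<'E'
from h import *
import pickle
w=pickle.load(open("w2.pkl","rb"))
im=cv2.convertScaleAbs(w["img"],alpha=2.5,beta=0);w["img"]=im
save(w,"w3.png",(280,170,80,80),8)
E
```

```text
(no output)
```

View pics/w3.png

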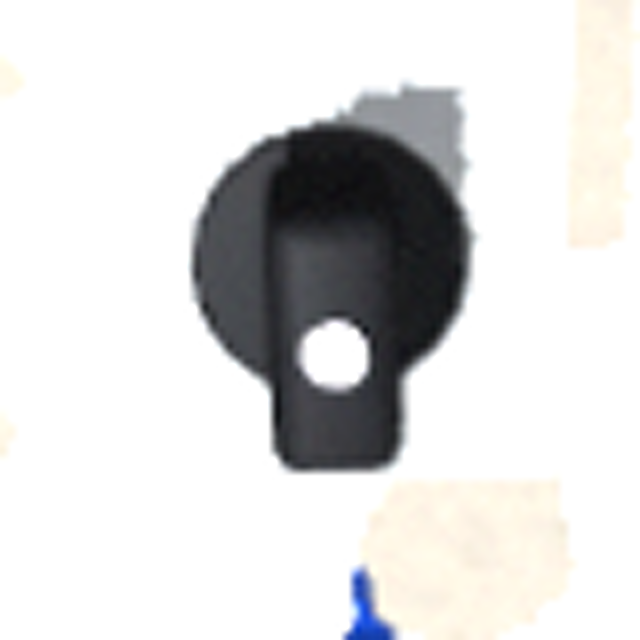

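```bash
python3 - <<'E'
from h import *
import pickle
w=pickle.load(open("w2.pkl","rb"))
print("dot",onz(w,280+335/8,170+355/8,.149),"top face c",onz(w,280+337/8,170+347/8,.149))
print("collar",onz(w,280+331/8,170+260/8,.101))
# top face edges
for a,b in [((275,240),(277,440)),((387,240),(402,440))]:
    p=onz(w,280+a[0]/8,170+a[1]/8,.149);q=onz(w,280+b[0]/8,170+b[1]/8,.149);d=q-p
    print(p,q,np.degrees(np.arctan2(d[1],d[0])))
# rack edges: crop w2 (230,60)/5
for a,b in [((288,268),(300,690)),((616,268),(603,690))]:
    p=onz(w,230+a[0]/5,60+a[1]/5,.095);q=onz(w,230+b[0]/5,60+b[1]/5,.095);d=q-p
    print("rack",p,q,np.degrees(np.arctan2(d[1],d[0])))
print("Lcollar",onz(w,230+452/5,60+434/5,.101))
E
```

```text
dot [ 0.51670511 -0.3057649   0.149     ] top face c [ 0.51686378 -0.30435804  0.149     ]
collar [ 0.51680191 -0.30416114  0.101     ]
[ 0.50477792 -0.28743638  0.149     ] [ 0.50897518 -0.32158077  0.149     ] -82.99197478042416
[ 0.52266952 -0.28539146  0.149     ] [ 0.52946584 -0.31924392  0.149     ] -78.64804395436857
rack [ 0.45636978 -0.18558953  0.095     ] [ 0.47023628 -0.30432466  0.095     ] -83.33887591626281
rack [ 0.54510737 -0.17537838  0.095     ] [ 0.55924517 -0.29414964  0.095     ] -83.21180520653012
Lcollar [ 0.50584477 -0.22426857  0.101     ]
```

```bash
python3 - <<'E'
from h import *
plan((.517,-.304,.18),8,4)
E
```

```text
0 x 0.0022 y 0.0098 z 0.0364 rz -0.36
1 x 0.0022 y 0.0098 z 0.0364 rz -0.36
2 x 0.0021 y 0.0098 z 0.0364 rz -0.36
3 x 0.0021 y 0.0098 z 0.0364 rz -0.36
```

>>> jog_arm:
  series:
    - {"x":0.002,"y":0.01,"z":0.025,"rx":-0.4,"ry":0,"rz":-0.4}
    - {"x":0.002,"y":0.01,"z":0.025,"rx":0,"ry":0,"rz":-0.4}
    - {"x":0.002,"y":0.01,"z":0.025,"rx":0,"ry":0,"rz":-0.4}
    - {"x":0.002,"y":0.006,"z":0.025,"rx":0,"ry":0,"rz":-0.3}
    - {"x":0,"y":0,"z":0.01,"rx":0,"ry":0,"rz":0}
    - {"x":0,"y":0,"z":0,"rx":0,"ry":0,"rz":0}
    - {"x":0,"y":0,"z":0,"rx":0,"ry":0,"rz":0}
  claw: 0.65

```text
time: 3.73
tool_pos: [0.5241, -0.3057, 0.2318]
ee_rot: [3.115, -0.03, 0.146]
wrist_force: [-0.7, 0.2, -0.2]
width: 0.061
```

```bash
sleep 1; python3 - <<'E'
from h import *
w=cams.snapshot("wrist");o=robot.get_obs();print(o["time"],o["tool_pos"],o["ee_rot"],o["width"])
w["img"]=cv2.convertScaleAbs(w["img"],alpha=2,beta=0)
save(w,"w4.png")
plan((.517,-.304,.107),8,2)
print(proj(w,(.517,-.304,.149)))
E
```

```text
3.7833 [ 0.5242943  -0.3057353   0.23240334] [ 3.11411819 -0.03031341  0.14603882] 0.06116185060026308
0 x -0.0035 y -0.0014 z 0.0627 rz 0.18
1 x -0.0035 y -0.0014 z 0.0627 rz 0.18
[305.23386562 200.54245431]
```

View pics/w4.png

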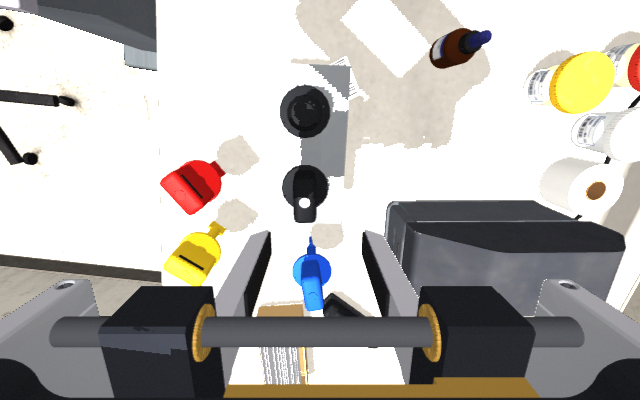

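```bash
cat >> h.py <<'E'
from scipy.spatial.transform import Rotation as Rr
def fix(target,yaw_deg):
    o=robot.get_obs(); R=Rr.from_euler('xyz',o["ee_rot"]); T=Rr.from_euler('xyz',[np.pi,0,np.radians(yaw_deg)])
    print("t %.2f"%o["time"],"pos",np.round(o["tool_pos"],4),"rot",np.round(o["ee_rot"],3),"F",np.round(o["wrist_force"],1),"w %.4f"%o["width"])
    print("  tool shift",np.round(R.inv().apply(np.array(target)-o["tool_pos"]),4),"rotvec deg",np.round(np.degrees((R.inv()*T).as_rotvec()),2))
E
python3 - <<'E'
from h import *
fix((.517,-.304,.18),8)
E
```

```text
t 3.78 pos [ 0.5243 -0.3057  0.2324] rot [ 3.114 -0.03   0.146] F [-0.1  0.2 -0.7] w 0.0612
  tool shift [-0.0085 -0.0042  0.0521] rotvec deg [ 1.57 -1.74  0.34]
```

>>> jog_arm:
  series:
    - {"x":-0.004,"y":-0.002,"z":0.01,"rx":1.57,"ry":-1.74,"rz":0.34}
    - {"x":-0.004,"y":0,"z":0.02,"rx":0,"ry":0,"rz":0}
    - {"x":0,"y":0,"z":0.02,"rx":0,"ry":0,"rz":0}
    - {"x":0,"y":0,"z":0,"rx":0,"ry":0,"rz":0}
    - {"x":0,"y":0,"z":0,"rx":0,"ry":0,"rz":0}

```text
time: 4.2
tool_pos: [0.5213, -0.3069, 0.1961]
ee_rot: [3.127, -0.016, 0.141]
wrist_force: [-0.2, -0.3, 0.8]
width: 0.0611
```

```bash
sleep 1; python3 - <<'E'
from h import *
fix((.517,-.304,.107),8)
w=cams.snapshot("wrist")
w["img"]=cv2.convertScaleAbs(w["img"],alpha=2,beta=0)
save(w,"w5.png",(240,120,160,160),5)
print(proj(w,(.517,-.304,.149)))
fix((.517,-.304,.107),8)
E
```

```text
t 4.20 pos [ 0.5213 -0.3069  0.1961] rot [ 3.127 -0.016  0.141] F [-0.2 -0.3  0.8] w 0.0611
  tool shift [-0.0053 -0.0049  0.0889] rotvec deg [ 0.86 -0.94  0.1 ]
[309.28996056 213.669687  ]
t 4.25 pos [ 0.5213 -0.3069  0.1961] rot [ 3.127 -0.016  0.141] F [0.7 0.2 0.4] w 0.0612
  tool shift [-0.0053 -0.0049  0.089 ] rotvec deg [ 0.86 -0.94  0.1 ]
```

View pics/w5.png

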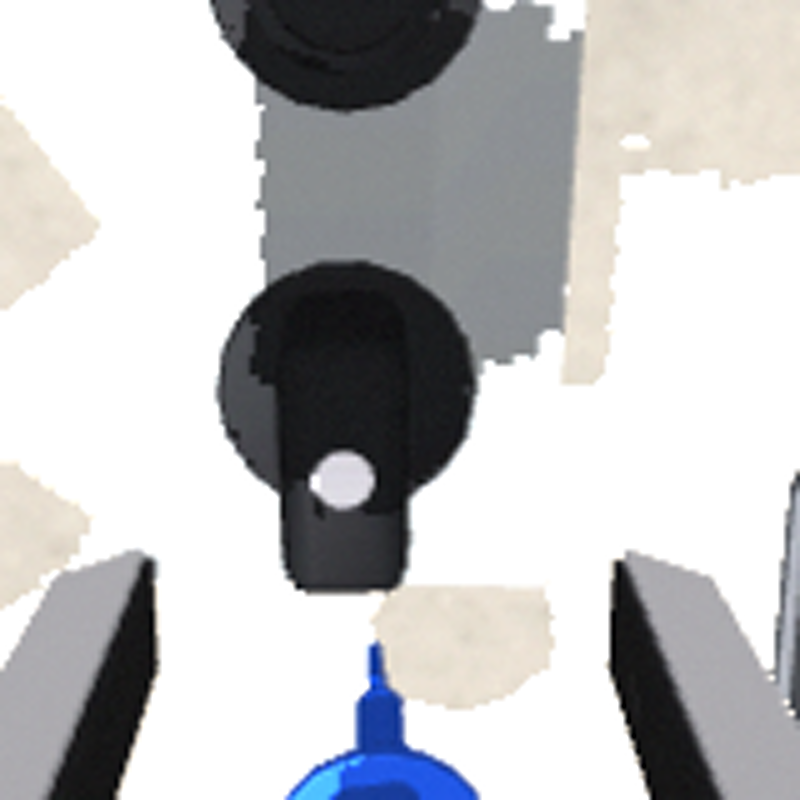

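```bash
python3 - <<'E'
from h import *
w=cams.snapshot("wrist")
print(onz(w,240+344/5,120+479/5,.149),onz(w,240+347/5,120+386/5,.101))
E
```

```text
[ 0.51687732 -0.30590155  0.149     ] [ 0.51686768 -0.30436927  0.101     ]
```

>>> jog_arm:
  series:
    - {"x":-0.005,"y":-0.003,"z":0.005,"rx":0.86,"ry":-0.94,"rz":0.1}
    - {"x":-0.002,"y":-0.001,"z":0.01,"rx":0.5,"ry":-0.5,"rz":0}
    - {"x":0,"y":0,"z":0.01,"rx":0,"ry":0,"rz":0}
    - {"x":0,"y":0,"z":0.005,"rx":0,"ry":0,"rz":0}
    - {"x":0,"y":0,"z":0,"rx":0,"ry":0,"rz":0}

```text
time: 4.72
tool_pos: [0.515, -0.3048, 0.1685]
ee_rot: [-3.137, 0.005, 0.14]
wrist_force: [-0.3, -0.7, 0.8]
width: 0.0608
```

```bash
sleep 1; python3 - <<'E'
from h import *
fix((.517,-.305,.107),8)
E
```

```text
t 4.72 pos [ 0.515  -0.3048  0.1685] rot [-3.137  0.005  0.14 ] F [-0.3 -0.7  0.8] w 0.0608
  tool shift [0.0023 0.0008 0.0615] rotvec deg [-0.29  0.3   0.01]
```

>>> jog_arm:
  series:
    - {"x":0.002,"y":0,"z":0.012,"rx":-0.3,"ry":0.3,"rz":0}
    - {"x":0,"y":0,"z":0.015,"rx":0,"ry":0,"rz":0}
    - {"x":0,"y":0,"z":0.015,"rx":0,"ry":0,"rz":0}
    - {"x":0,"y":0,"z":0.01,"rx":0,"ry":0,"rz":0}
    - {"x":0,"y":0,"z":0,"rx":0,"ry":0,"rz":0}

```text
time: 5.13
tool_pos: [0.5169, -0.3045, 0.1136]
ee_rot: [3.141, -0.0, 0.14]
wrist_force: [0.2, -0.4, -0.1]
width: 0.0608
```

```bash
sleep 1; python3 - <<'E'
from h import *
fix((.517,-.305,.107),8)
E
```

```text
t 5.13 pos [ 0.5169 -0.3045  0.1136] rot [ 3.141 -0.     0.14 ] F [ 0.2 -0.4 -0.1] w 0.0608
  tool shift [0.0001 0.0005 0.0066] rotvec deg [ 0.01 -0.01 -0.01]
```

Descend the last bit, then close.

>>> jog_arm:
  series:
    - {"x":0,"y":0,"z":0.006,"rx":0,"ry":0,"rz":0}
    - {"x":0,"y":0,"z":0.001,"rx":0,"ry":0,"rz":0}
    - {"x":0,"y":0,"z":0,"rx":0,"ry":0,"rz":0}

```text
time: 5.38
tool_pos: [0.5169, -0.3046, 0.1064]
ee_rot: [3.141, -0.0, 0.14]
wrist_force: [-0.1, -0.7, 0.7]
width: 0.061
```

>>> jog_arm:
  series:
    - {"x":0,"y":0,"z":0,"rx":0,"ry":0,"rz":0}
    - {"x":0,"y":0,"z":0,"rx":0,"ry":0,"rz":0}
    - {"x":0,"y":0,"z":0,"rx":0,"ry":0,"rz":0}
    - {"x":0,"y":0,"z":0,"rx":0,"ry":0,"rz":0}
    - {"x":0,"y":0,"z":0,"rx":0,"ry":0,"rz":0}
    - {"x":0,"y":0,"z":0,"rx":0,"ry":0,"rz":0}
    - {"x":0,"y":0,"z":0,"rx":0,"ry":0,"rz":0}
  claw: 0

```text
time: 5.97
tool_pos: [0.5183, -0.3058, 0.1099]
ee_rot: [3.137, -0.004, 0.139]
wrist_force: [-0.1, -0.1, -1.5]
width: 0.0218
```

>>> jog_arm:
  series:
    - {"x":0,"y":0,"z":-0.01,"rx":0,"ry":0,"rz":0}
    - {"x":0,"y":0,"z":-0.015,"rx":0,"ry":0,"rz":0}
    - {"x":0,"y":0,"z":-0.02,"rx":0,"ry":0,"rz":0}
    - {"x":0,"y":0,"z":-0.025,"rx":0,"ry":0,"rz":0}
    - {"x":0,"y":0,"z":-0.025,"rx":0,"ry":0,"rz":0}
    - {"x":0,"y":0,"z":-0.025,"rx":0,"ry":0,"rz":0}
    - {"x":0,"y":0,"z":-0.02,"rx":0,"ry":0,"rz":0}
    - {"x":0,"y":0,"z":-0.01,"rx":0,"ry":0,"rz":0}
    - {"x":0,"y":0,"z":0,"rx":0,"ry":0,"rz":0}

```text
time: 6.72
tool_pos: [0.5159, -0.3036, 0.2661]
ee_rot: [-3.14, 0.001, 0.14]
wrist_force: [-0.2, 0.3, -1.9]
width: 0.022
```

```bash
sleep 1; python3 - <<'E'
from h import *
fix((.517,-.305,.107),8)
s=cams.snapshot("scene");save(s,"s1.png",(220,60,150,140),5)
p=robot.get_obs()["tool_pos"]; print([proj(s,p-np.array([0,0,d])) for d in (0,.093)], proj(s,(.5169,-.305,.101)))
E
```

```text
t 6.72 pos [ 0.5159 -0.3036  0.2661] rot [-3.14e+00  1.00e-03  1.40e-01] F [-0.2  0.3 -1.9] w 0.0220
  tool shift [0.0011 0.0018 0.1591] rotvec deg [-0.12  0.08  0.  ]
[array([286.88638906,  96.6097287 ]), array([289.07669863, 125.58774611])] [290.00818005 145.20042975]
```

View pics/s1.png

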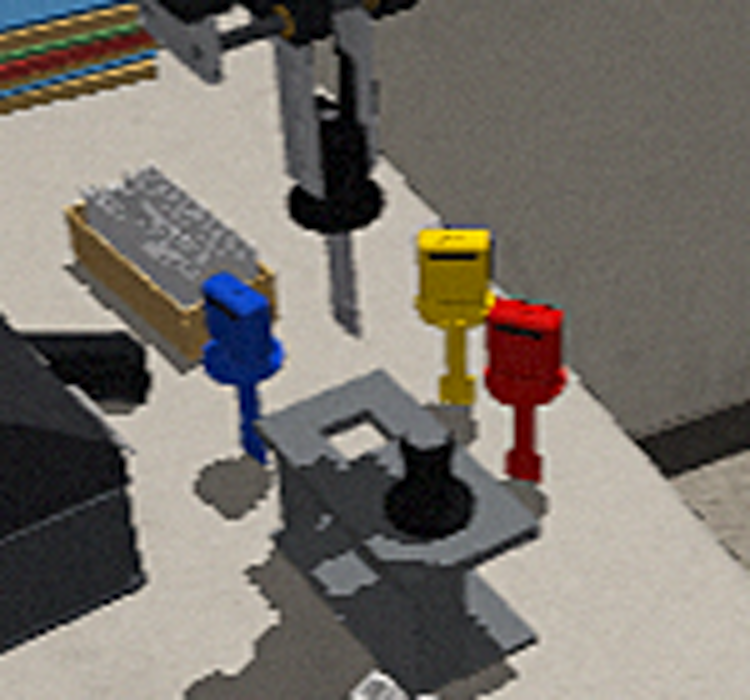

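```bash
python3 - <<'E'
from h import *
plan((.456,.10,.27),-6,12)
E
```

```text
0 x -0.0003 y -0.0340 z -0.0004 rz 1.17
1 x -0.0009 y -0.0340 z -0.0004 rz 1.17
2 x -0.0016 y -0.0340 z -0.0004 rz 1.17
3 x -0.0023 y -0.0339 z -0.0004 rz 1.17
4 x -0.0030 y -0.0339 z -0.0004 rz 1.17
5 x -0.0037 y -0.0338 z -0.0004 rz 1.17
6 x -0.0044 y -0.0337 z -0.0004 rz 1.17
7 x -0.0051 y -0.0336 z -0.0004 rz 1.17
8 x -0.0058 y -0.0335 z -0.0004 rz 1.17
9 x -0.0064 y -0.0334 z -0.0004 rz 1.17
10 x -0.0071 y -0.0332 z -0.0004 rz 1.17
11 x -0.0078 y -0.0331 z -0.0004 rz 1.17
```

>>> jog_arm:
  series:
    - {"x":0,"y":-0.02,"z":-0.004,"rx":0,"ry":0,"rz":1.2}
    - {"x":-0.001,"y":-0.03,"z":0,"rx":0,"ry":0,"rz":1.2}
    - {"x":-0.002,"y":-0.033,"z":0,"rx":0,"ry":0,"rz":1.2}
    - {"x":-0.002,"y":-0.033,"z":0,"rx":0,"ry":0,"rz":1.2}
    - {"x":-0.003,"y":-0.033,"z":0,"rx":0,"ry":0,"rz":1.2}
    - {"x":-0.004,"y":-0.033,"z":0,"rx":0,"ry":0,"rz":1.2}
    - {"x":-0.004,"y":-0.033,"z":0,"rx":0,"ry":0,"rz":1.2}
    - {"x":-0.005,"y":-0.033,"z":0,"rx":0,"ry":0,"rz":1.2}
    - {"x":-0.006,"y":-0.033,"z":0,"rx":0,"ry":0,"rz":1.2}
    - {"x":-0.006,"y":-0.03,"z":0,"rx":0,"ry":0,"rz":1}
    - {"x":-0.005,"y":-0.02,"z":0,"rx":0,"ry":0,"rz":0}
    - {"x":0,"y":0,"z":0,"rx":0,"ry":0,"rz":0}

```text
time: 7.77
tool_pos: [0.4572, 0.0413, 0.2464]
ee_rot: [-3.129, 0.042, -0.083]
wrist_force: [0.3, -0.4, -1.1]
width: 0.022
```

```bash
sleep 1; python3 - <<'E'
from h import *
fix((.456,.10,.27),-6)
E
```

```text
t 7.77 pos [0.4572 0.0413 0.2464] rot [-3.129  0.042 -0.083] F [ 0.3 -0.4 -1.1] w 0.0220
  tool shift [-0.0071 -0.0586 -0.0226] rotvec deg [-0.68  2.41  1.21]
```

>>> jog_arm:
  series:
    - {"x":-0.002,"y":-0.015,"z":-0.012,"rx":-0.7,"ry":2.4,"rz":1.2}
    - {"x":0,"y":-0.02,"z":-0.012,"rx":0,"ry":1.2,"rz":0.2}
    - {"x":0,"y":-0.01,"z":-0.005,"rx":0,"ry":0,"rz":0}
    - {"x":0,"y":0,"z":0,"rx":0,"ry":0,"rz":0}
    - {"x":0,"y":0,"z":0,"rx":0,"ry":0,"rz":0}

```text
time: 8.18
tool_pos: [0.4574, 0.0861, 0.2676]
ee_rot: [3.135, -0.008, -0.108]
wrist_force: [0.0, 0.1, -0.9]
width: 0.0218
```

```bash
sleep 1; python3 - <<'E'
from h import *
fix((.456,.10,.27),-6)
w=cams.snapshot("wrist");fix((.456,.10,.27),-6)
print([(np.round(d["bbox"]),round(d["p"],2)) for d in cams.look_for("cam_slot",w)])
print(proj(w,(.456,.185,.093)))
import pickle;pickle.dump(w,open("w6.pkl","wb"))
save(w,"w6.png")
E
```

```text
t 8.18 pos [0.4574 0.0861 0.2676] rot [ 3.135 -0.008 -0.108] F [ 0.   0.1 -0.9] w 0.0218
  tool shift [-0.0028 -0.0137 -0.0025] rotvec deg [ 0.35 -0.45 -0.16]
t 8.23 pos [0.4574 0.0859 0.2674] rot [ 3.136 -0.007 -0.108] F [ 0.1 -0.3 -1.1] w 0.0218
  tool shift [-0.0029 -0.0139 -0.0027] rotvec deg [ 0.35 -0.43 -0.2 ]
[(array([282.,  77.,  56.,  42.]), 0.81)]
[303.79160635 100.07608359]
```

View pics/w6.png

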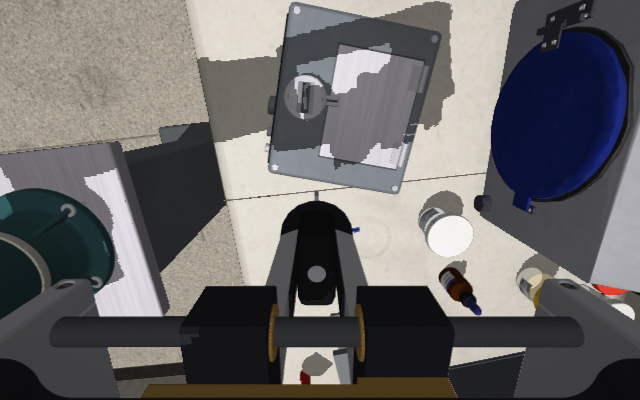

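```bash
python3 - <<'E'
from h import *
import pickle
w=pickle.load(open("w6.pkl","rb"))
save(w,"w6a.png",(270,55,80,80),8)
save(w,"w6b.png",(285,170,60,60),8)
E
```

```text
(no output)
```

View pics/w6a.png

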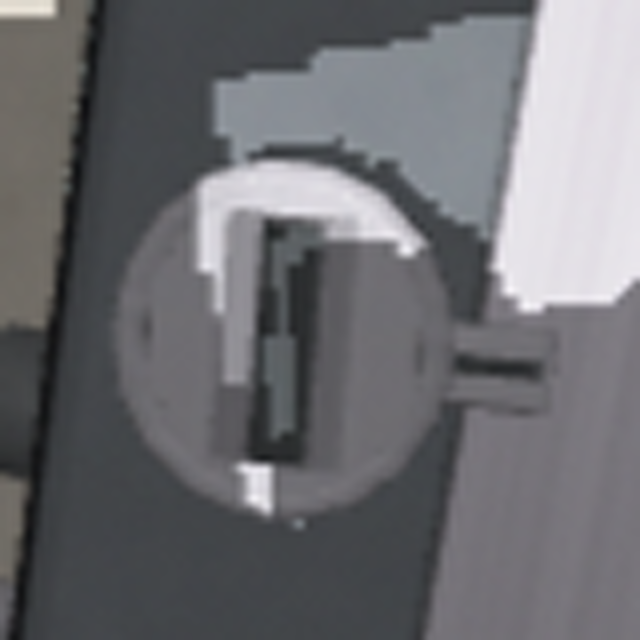

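View pics/w6b.png

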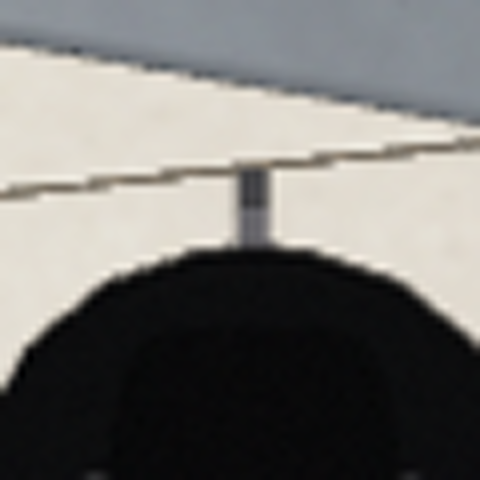

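```bash
python3 - <<'E'
from h import *
import pickle
w=pickle.load(open("w6.pkl","rb"))
q=lambda x,y,z:onz(w,270+x/8,55+y/8,z)
print("circle",q(284,339,.093),"mouth",q(286,338,.093))
t=q(295,217,.093);b=q(278,460,.093);d=b-t;print(t,b,np.linalg.norm(d),np.degrees(np.arctan2(d[1],d[0])))
t=q(284,222,.078);b=q(274,461,.078);d=b-t;print("floor",(t+b)/2,np.linalg.norm(d),np.degrees(np.arctan2(d[1],d[0])))
print("circ diam",np.linalg.norm(q(118,339,.093)-q(450,339,.093)))
a=q(284,339,.093);b=q(550,370,.09);d=b-a;print("tongue",np.linalg.norm(d),np.degrees(np.arctan2(d[1],d[0])))
d=q(542,345,.085)-q(455,348,.085) ;
# unit edge line left: (97,60)->(20,600)
d=q(535,20,.08)-q(425,635,.08);print("hatch edge",np.degrees(np.arctan2(d[1],d[0])))
# blade: predicted corner
p=np.array([.4574,.0860,.2675]);R=Rr.from_euler('xyz',[3.1355,-.0075,-.108])
for h in (.088,.090,.093,.096): print(h,proj(w,p+R.apply([0,-.012,h])),proj(w,p+R.apply([0,0.,h])))
E
```

```text
circle [0.4583188  0.18772397 0.093     ] mouth [0.4586224  0.18782857 0.093     ]
[0.46181476 0.20385209 0.093     ] [0.45546573 0.17118079 0.093     ] 0.03328248851857957 -100.99724993596476
floor [0.4571557  0.18790501 0.078     ] 0.03407591410905047 -99.35186034469078
circ diam 0.04800358371214694
tongue 0.03917317064296451 -12.241522323970566
hatch edge 73.86515901533565
0.088 [315.13634603 192.14228022] [315.14308011 204.03915685]
0.09 [315.14260149 191.60143719] [315.14921393 203.4243271 ]
0.093 [315.15182551 190.80393397] [315.15826047 202.51753812]
0.096 [315.16086367 190.02250068] [315.1671269  201.62880353]
```

```bash
python3 - <<'E'
from h import *
fix((.4568,.1882,.24),-11)
E
```

```text
t 8.28 pos [0.4574 0.0856 0.2674] rot [ 3.136 -0.007 -0.109] F [ 0.1  0.2 -0.7] w 0.0218
  tool shift [-0.012  -0.102   0.0267] rotvec deg [ 0.33 -0.44  4.76]
```

>>> jog_arm:
  series:
    - {"x":-0.001,"y":-0.012,"z":0.004,"rx":0.3,"ry":-0.4,"rz":1}
    - {"x":-0.001,"y":-0.018,"z":0.004,"rx":0,"ry":0,"rz":1}
    - {"x":-0.001,"y":-0.018,"z":0.004,"rx":0,"ry":0,"rz":1}
    - {"x":-0.001,"y":-0.018,"z":0.004,"rx":0,"ry":0,"rz":1}
    - {"x":0,"y":-0.012,"z":0.002,"rx":0,"ry":0,"rz":0.5}
    - {"x":0,"y":-0.005,"z":0,"rx":0,"ry":0,"rz":0}
    - {"x":0,"y":0,"z":0,"rx":0,"ry":0,"rz":0}
    - {"x":0,"y":0,"z":0,"rx":0,"ry":0,"rz":0}

```text
time: 8.95
tool_pos: [0.4679, 0.1611, 0.2419]
ee_rot: [3.132, 0.009, -0.206]
wrist_force: [-0.7, 0.0, -1.3]
width: 0.0215
```

```bash
sleep 1; python3 - <<'E'
from h import *
fix((.4568,.1882,.22),-11)
E
```

```text
t 8.95 pos [0.4679 0.1611 0.2419] rot [ 3.132  0.009 -0.206] F [-0.7  0.  -1.3] w 0.0215
  tool shift [-0.0162 -0.0245  0.0218] rotvec deg [ 0.55  0.53 -0.83]
```

>>> jog_arm:
  series:
    - {"x":-0.012,"y":-0.012,"z":0.002,"rx":0.55,"ry":0.5,"rz":-0.8}
    - {"x":-0.006,"y":-0.01,"z":0.002,"rx":0.2,"ry":0.2,"rz":-0.3}
    - {"x":0,"y":-0.003,"z":0,"rx":0,"ry":0,"rz":0}
    - {"x":0,"y":0,"z":0,"rx":0,"ry":0,"rz":0}
    - {"x":0,"y":0,"z":0,"rx":0,"ry":0,"rz":0}

```text
time: 9.37
tool_pos: [0.4561, 0.1859, 0.2377]
ee_rot: [-3.141, -0.005, -0.192]
wrist_force: [0.2, 0.6, -1.3]
width: 0.0217
```

```bash
sleep 1; python3 - <<'E'
from h import *
fix((.4568,.1882,.22),-11)
w=cams.snapshot("wrist");print(proj(w,(.458,.188,.093)))
save(w,"w7.png",(265,130,110,110),7)
import pickle;pickle.dump(w,open("w7.pkl","wb"))
s=cams.snapshot("scene");save(s,"s2.png",(350,180,100,110),6)
E
```

```text
t 9.37 pos [0.4561 0.1859 0.2377] rot [-3.141 -0.005 -0.192] F [ 0.2  0.6 -1.3] w 0.0217
  tool shift [ 0.0002 -0.0024  0.0177] rotvec deg [-0.06 -0.26 -0.01]
[316.04687055 187.44689239]
```

View pics/w7.png

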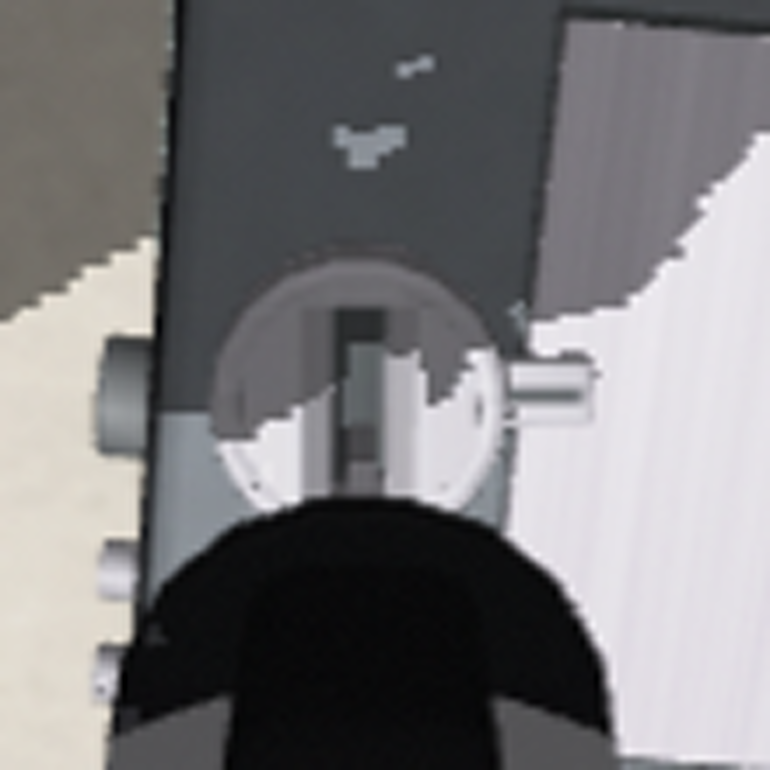

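View pics/s2.png

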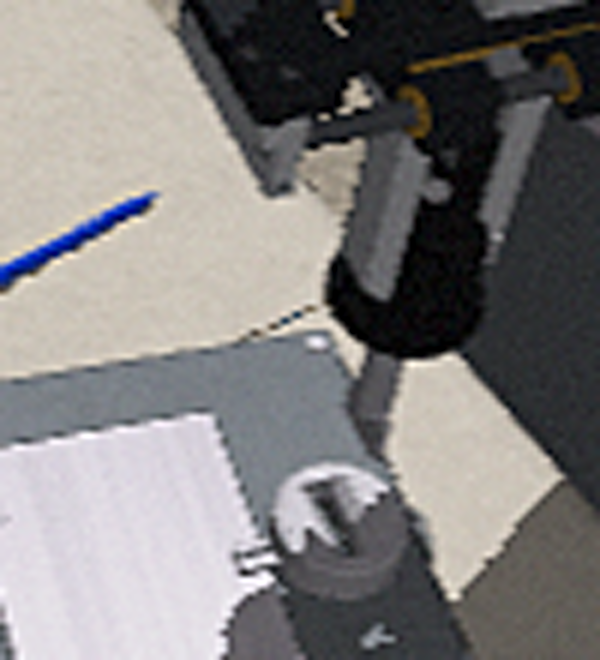

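>>> jog_arm:
  series:
    - {"x":0,"y":-0.003,"z":0.006,"rx":0,"ry":-0.3,"rz":0}
    - {"x":0,"y":0,"z":0.008,"rx":0,"ry":0,"rz":0}
    - {"x":0,"y":0,"z":0.008,"rx":0,"ry":0,"rz":0}
    - {"x":0,"y":0,"z":0.007,"rx":0,"ry":0,"rz":0}
    - {"x":0,"y":0,"z":0.003,"rx":0,"ry":0,"rz":0}
    - {"x":0,"y":0,"z":0,"rx":0,"ry":0,"rz":0}

```text
time: 9.97
tool_pos: [0.4574, 0.1878, 0.2015]
ee_rot: [3.141, 0.002, -0.194]
wrist_force: [-0.7, -0.3, -1.2]
width: 0.0218
```

```bash
sleep 1; python3 - <<'E'
from h import *
fix((.4568,.1882,.172),-11)
E
```

```text
t 9.97 pos [0.4574 0.1878 0.2015] rot [ 3.141e+00  2.000e-03 -1.940e-01] F [-0.7 -0.3 -1.2] w 0.0218
  tool shift [-0.0006 -0.0003  0.0295] rotvec deg [ 0.01  0.13 -0.13]
```

>>> jog_arm:
  series:
    - {"x":-0.001,"y":0,"z":0.006,"rx":0,"ry":0,"rz":0}
    - {"x":0,"y":0,"z":0.007,"rx":0,"ry":0,"rz":0}
    - {"x":0,"y":0,"z":0.007,"rx":0,"ry":0,"rz":0}
    - {"x":0,"y":0,"z":0.003,"rx":0,"ry":0,"rz":0}
    - {"x":0,"y":0,"z":0,"rx":0,"ry":0,"rz":0}

```text
time: 10.38
tool_pos: [0.4558, 0.188, 0.1755]
ee_rot: [3.141, 0.003, -0.194]
wrist_force: [-0.4, -0.6, -0.4]
width: 0.0217
```

```bash
sleep 1; python3 - <<'E'
from h import *
fix((.4568,.1882,.172),-11)
w=cams.snapshot("wrist")
save(w,"w8.png",(265,130,110,110),7)
s=cams.snapshot("scene");save(s,"s3.png",(350,180,100,110),6)
E
```

```text
t 10.38 pos [0.4558 0.188  0.1755] rot [ 3.141e+00  3.000e-03 -1.940e-01] F [-0.4 -0.6 -0.4] w 0.0217
  tool shift [ 0.0009 -0.0004  0.0035] rotvec deg [ 0.03  0.18 -0.13]
```

View pics/w8.png

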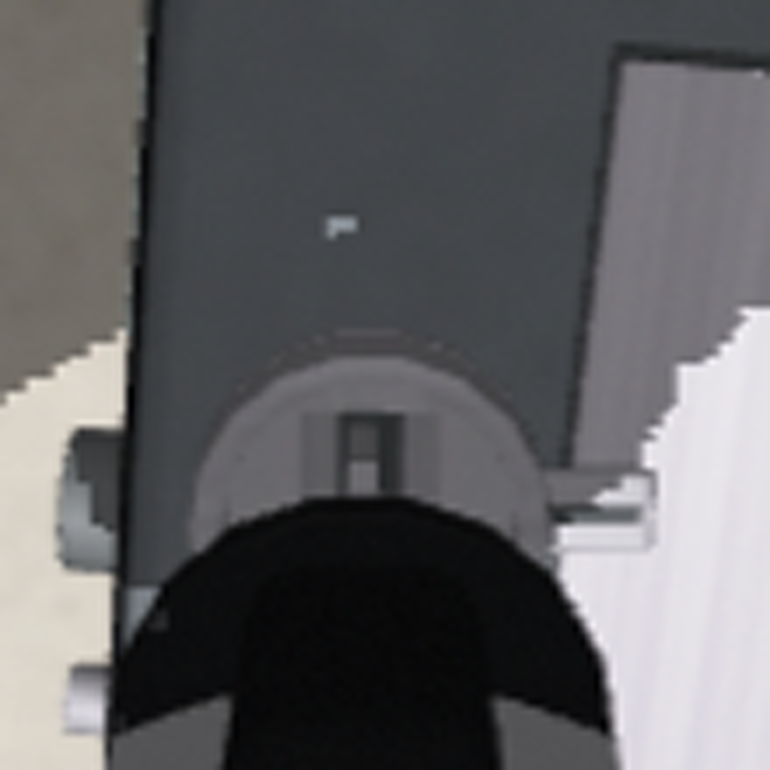

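View pics/s3.png

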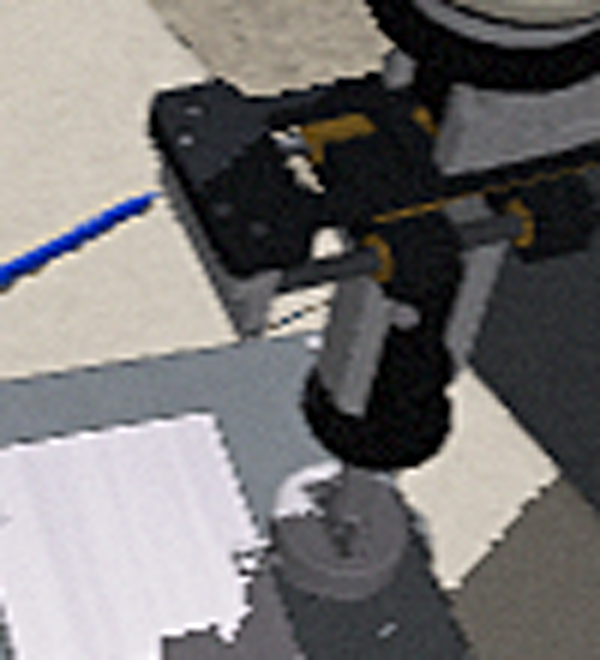

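```bash
python3 - <<'E'
from h import *
w=cams.snapshot("wrist");o=robot.get_obs();p=o["tool_pos"];R=Rr.from_euler('xyz',o["ee_rot"])
f=lambda P:((proj(w,P)-[265,130])*7).round()
for h in (.073,.085,.093): print(h,f(p+R.apply([0,-.012,h])))
c=np.array([.458,.188,0]);d=np.array([np.cos(np.radians(79)),np.sin(np.radians(79)),0])
for z in (.093,.078): print(z,"slot end",f(c+.017*d+[0,0,z]), "head top",f(c+.025*d+[0,0,z]))
E
```

```text
0.073 [353. 466.]
0.085 [354. 441.]
0.093 [354. 426.]
0.093 slot end [366. 406.] head top [366. 348.]
0.078 slot end [366. 380.] head top [366. 324.]
```

>>> jog_arm:
  series:
    - {"x":0.0015,"y":0.001,"z":0.003,"rx":0,"ry":0,"rz":0}
    - {"x":0,"y":0,"z":0.003,"rx":0,"ry":0,"rz":0}
    - {"x":0,"y":0,"z":0,"rx":0,"ry":0,"rz":0}

```text
time: 10.78
tool_pos: [0.4587, 0.187, 0.1716]
ee_rot: [-3.14, -0.001, -0.194]
wrist_force: [-0.6, 1.3, -1.5]
width: 0.022
```

>>> jog_arm:
  series:
    - {"x":-0.001,"y":0,"z":0.002,"rx":0,"ry":0,"rz":0}
    - {"x":0,"y":0,"z":0.001,"rx":0,"ry":0,"rz":0}
    - {"x":0,"y":0,"z":0,"rx":0,"ry":0,"rz":0}

```text
time: 11.03
tool_pos: [0.4586, 0.1872, 0.171]
ee_rot: [-3.139, -0.005, -0.195]
wrist_force: [-0.7, -0.4, -1.9]
width: 0.0219
```

>>> jog_arm:
  series:
    - {"x":0,"y":0,"z":0.003,"rx":-0.1,"ry":-0.3,"rz":0}
    - {"x":0,"y":0,"z":0.003,"rx":0,"ry":0,"rz":0}
    - {"x":0,"y":0,"z":0,"rx":0,"ry":0,"rz":0}

```text
time: 11.28
tool_pos: [0.4589, 0.1876, 0.1714]
ee_rot: [-3.138, -0.003, -0.194]
wrist_force: [-0.1, 0.5, -1.8]
width: 0.0219
```

>>> jog_arm:
  series:
    - {"x":0,"y":0,"z":0.001,"rx":0,"ry":0,"rz":-4}
    - {"x":0,"y":0,"z":0.001,"rx":0,"ry":0,"rz":-5}
    - {"x":0,"y":0,"z":0.001,"rx":0,"ry":0,"rz":-5}
    - {"x":0,"y":0,"z":0.001,"rx":0,"ry":0,"rz":-4}
    - {"x":0,"y":0,"z":0,"rx":0,"ry":0,"rz":0}

```text
time: 11.7
tool_pos: [0.4567, 0.1878, 0.1708]
ee_rot: [-3.138, -0.001, 0.134]
wrist_force: [0.5, -0.4, -2.4]
width: 0.0216
```

```bash
sleep 1; python3 - <<'E'
from h import *
o=robot.get_obs();print(np.round(o["wrist_torque"],2),o["joint_positions"])
fix((.458,.187,.171),np.degrees(o["ee_rot"][2]))
w=cams.snapshot("wrist");save(w,"w9.png",(265,130,110,110),7)
E
```

```text
[-0.24  0.14 -0.03] [ 0.27298529 -0.03054427  1.56006048  0.00317203  1.61044124  0.13866197]
t 11.70 pos [0.4567 0.1878 0.1708] rot [-3.138e+00 -1.000e-03  1.340e-01] F [ 0.5 -0.4 -2.4] w 0.0216
  tool shift [ 0.0012  0.001  -0.0002] rotvec deg [-0.19 -0.07  0.  ]
```

View pics/w9.png

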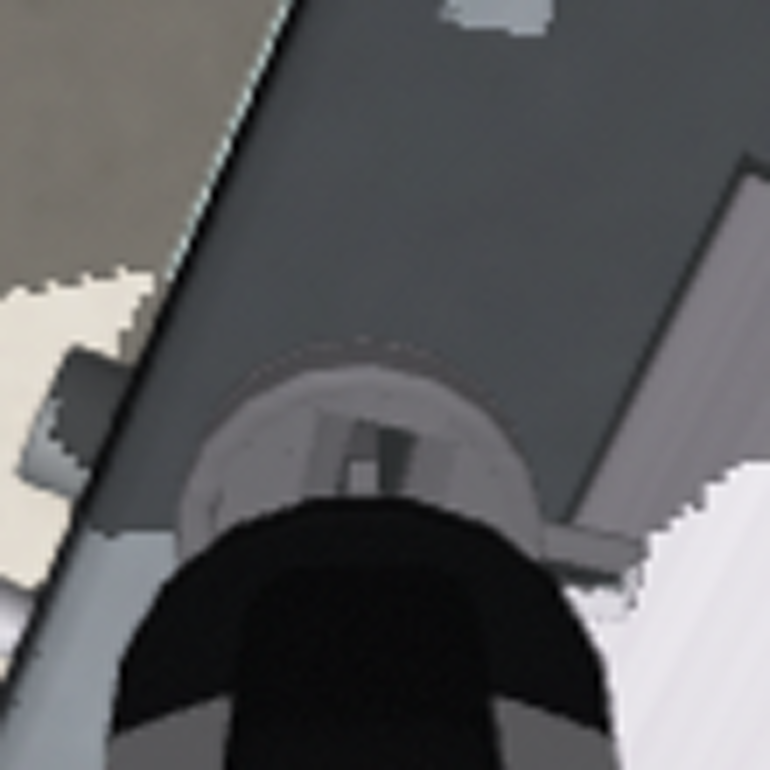

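>>> jog_arm:
  series:
    - {"x":0.001,"y":0.001,"z":0.001,"rx":0,"ry":0,"rz":-4}
    - {"x":0,"y":0,"z":0.001,"rx":0,"ry":0,"rz":-6}
    - {"x":0,"y":0,"z":0.001,"rx":0,"ry":0,"rz":-6}
    - {"x":0,"y":0,"z":0.001,"rx":0,"ry":0,"rz":-6}
    - {"x":0,"y":0,"z":0.001,"rx":0,"ry":0,"rz":-4}
    - {"x":0,"y":0,"z":0,"rx":0,"ry":0,"rz":0}

```text
time: 12.25
tool_pos: [0.4564, 0.1876, 0.1708]
ee_rot: [-3.137, -0.003, 0.595]
wrist_force: [0.0, -0.3, -1.5]
width: 0.0218
```

```bash
sleep 1; python3 - <<'E'
from h import *
o=robot.get_obs();print(np.round(o["wrist_torque"],2),o["joint_positions"])
fix((.458,.187,.171),np.degrees(o["ee_rot"][2]))
w=cams.snapshot("wrist");save(w,"w10.png",(265,130,110,110),7)
E
```

```text
[-0.17  0.16 -0.09] [ 0.27119347 -0.03101494  1.56054621  0.00551193  1.61103355 -0.32404345]
t 12.25 pos [0.4564 0.1876 0.1708] rot [-3.137e+00 -3.000e-03  5.950e-01] F [ 0.  -0.3 -1.5] w 0.0218
  tool shift [ 0.001   0.0014 -0.0002] rotvec deg [-0.28 -0.16  0.  ]
```

View pics/w10.png

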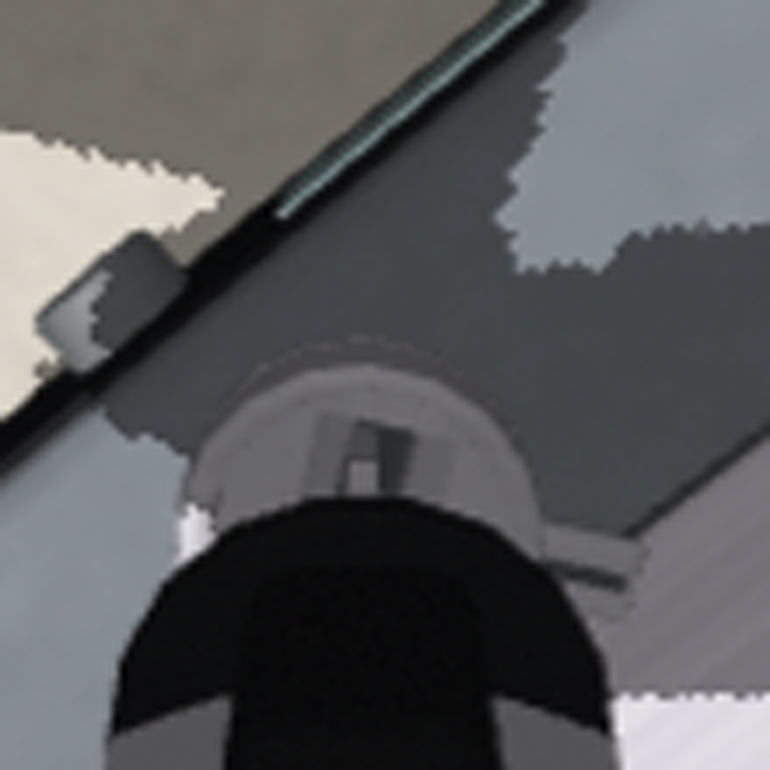

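>>> jog_arm:
  series:
    - {"x":0.0005,"y":0.0005,"z":0.001,"rx":-0.2,"ry":0,"rz":-4}
    - {"x":0,"y":0,"z":0.001,"rx":0,"ry":0,"rz":-6}
    - {"x":0,"y":0,"z":0.001,"rx":0,"ry":0,"rz":-6}
    - {"x":0,"y":0,"z":0.001,"rx":0,"ry":0,"rz":-6}
    - {"x":0,"y":0,"z":0.001,"rx":0,"ry":0,"rz":-6}
    - {"x":0,"y":0,"z":0.001,"rx":0,"ry":0,"rz":-6}
    - {"x":0,"y":0,"z":0.001,"rx":0,"ry":0,"rz":-6}
    - {"x":0,"y":0,"z":0.001,"rx":0,"ry":0,"rz":-6}
    - {"x":0,"y":0,"z":0.001,"rx":0,"ry":0,"rz":-4}
    - {"x":0,"y":0,"z":0,"rx":0,"ry":0,"rz":0}
    - {"x":0,"y":0,"z":0,"rx":0,"ry":0,"rz":0}

```text
time: 13.22
tool_pos: [0.4556, 0.1874, 0.1707]
ee_rot: [3.14, -0.004, 1.477]
wrist_force: [-1.3, -1.2, 1.0]
width: 0.0219
```

```bash
sleep 1; python3 - <<'E'
from h import *
o=robot.get_obs();print(np.round(o["wrist_torque"],2),o["joint_positions"])
fix((.458,.187,.171),np.degrees(o["ee_rot"][2]))
w=cams.snapshot("wrist");save(w,"w11.png",(245,110,150,130),5)
s=cams.snapshot("scene");save(s,"s4.png",(320,180,130,130),5)
E
```

```text
[-0.13  0.32 -0.01] [ 0.2731483  -0.03391686  1.56350283  0.00278461  1.60920401 -1.20422046]
t 13.22 pos [0.4556 0.1874 0.1707] rot [ 3.14  -0.004  1.477] F [-1.3 -1.2  1. ] w 0.0219
  tool shift [-0.0002  0.0024 -0.0003] rotvec deg [ 0.09 -0.21 -0.  ]
```

View pics/w11.png

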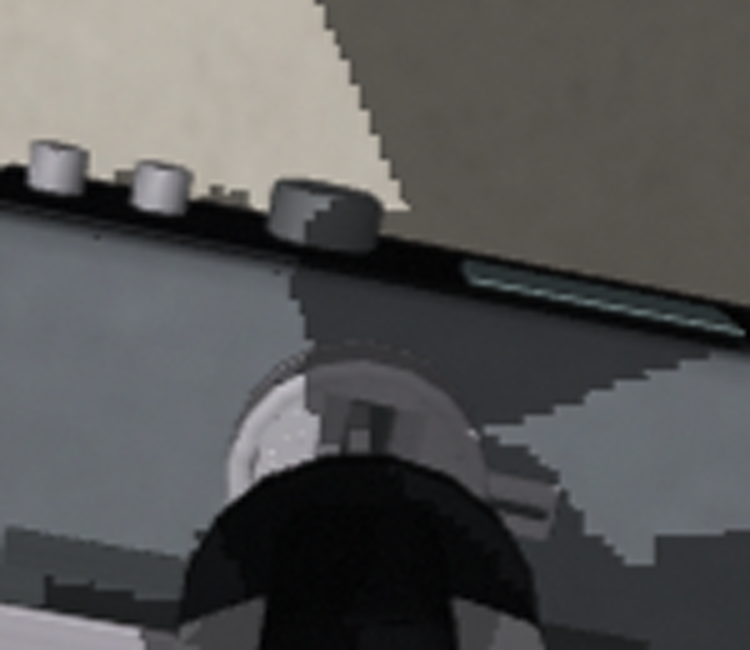

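View pics/s4.png

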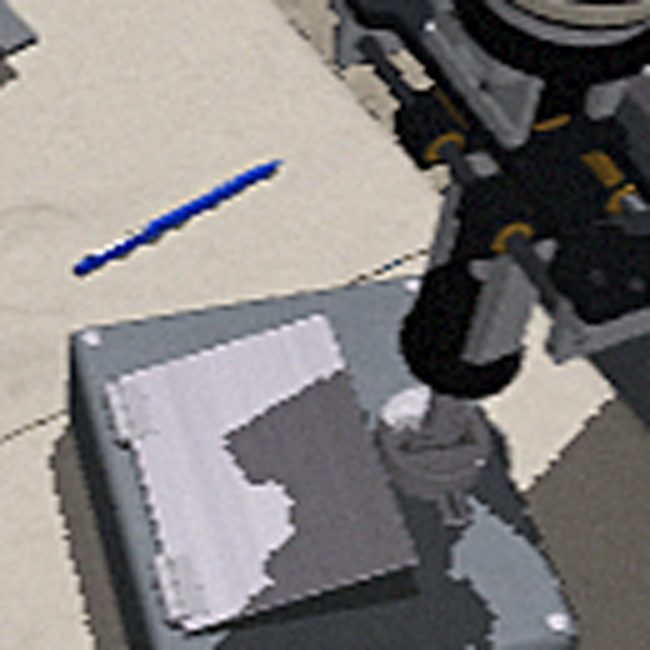

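>>> jog_arm:
  series:
    - {"x":0,"y":0,"z":-0.005,"rx":0,"ry":0,"rz":0}
    - {"x":0,"y":0,"z":-0.01,"rx":0,"ry":0,"rz":0}
    - {"x":0,"y":0,"z":-0.015,"rx":0,"ry":0,"rz":0}
    - {"x":0,"y":0,"z":-0.02,"rx":0,"ry":0,"rz":0}
    - {"x":0,"y":0,"z":-0.02,"rx":0,"ry":0,"rz":0}
    - {"x":0,"y":0,"z":-0.015,"rx":0,"ry":0,"rz":0}
    - {"x":0,"y":0,"z":-0.005,"rx":0,"ry":0,"rz":0}
    - {"x":0,"y":0,"z":0,"rx":0,"ry":0,"rz":0}

```text
time: 13.98
tool_pos: [0.4559, 0.1874, 0.2622]
ee_rot: [-3.139, -0.003, 1.471]
wrist_force: [0.3, -0.0, -0.6]
width: 0.022
```

```bash
sleep 1; python3 - <<'E'
from h import *
fix((.518,-.305,.27),8)
plan((.518,-.305,.27),8,16)
E
```

```text
t 13.98 pos [0.4559 0.1874 0.2622] rot [-3.139e+00 -3.000e-03  1.471e+00] F [ 0.3 -0.  -0.6] w 0.0220
  tool shift [-0.4838  0.1107 -0.0094] rotvec deg [-2.100e-01 -5.000e-02  7.629e+01]
0 x -0.0302 y 0.0069 z -0.0005 rz 4.77
1 x -0.0296 y 0.0094 z -0.0005 rz 4.77
2 x -0.0287 y 0.0118 z -0.0005 rz 4.77
3 x -0.0276 y 0.0142 z -0.0005 rz 4.77
4 x -0.0263 y 0.0164 z -0.0005 rz 4.77
5 x -0.0249 y 0.0186 z -0.0005 rz 4.77
6 x -0.0232 y 0.0206 z -0.0005 rz 4.77
7 x -0.0214 y 0.0224 z -0.0005 rz 4.77
8 x -0.0195 y 0.0241 z -0.0005 rz 4.77
9 x -0.0174 y 0.0257 z -0.0005 rz 4.77
10 x -0.0152 y 0.0270 z -0.0005 rz 4.77
11 x -0.0129 y 0.0282 z -0.0005 rz 4.77
12 x -0.0106 y 0.0292 z -0.0005 rz 4.77
13 x -0.0081 y 0.0299 z -0.0005 rz 4.77
14 x -0.0056 y 0.0305 z -0.0005 rz 4.77
15 x -0.0030 y 0.0309 z -0.0005 rz 4.77
```

>>> jog_arm:
  series:
    - {"x":-0.02,"y":0.005,"z":-0.005,"rx":0,"ry":0,"rz":3}
    - {"x":-0.029,"y":0.009,"z":-0.004,"rx":0,"ry":0,"rz":4.8}
    - {"x":-0.029,"y":0.012,"z":-0.002,"rx":0,"ry":0,"rz":4.8}
    - {"x":-0.028,"y":0.014,"z":0,"rx":0,"ry":0,"rz":4.8}
    - {"x":-0.026,"y":0.016,"z":0,"rx":0,"ry":0,"rz":4.8}
    - {"x":-0.025,"y":0.019,"z":0,"rx":0,"ry":0,"rz":4.8}
    - {"x":-0.023,"y":0.021,"z":0,"rx":0,"ry":0,"rz":4.8}
    - {"x":-0.021,"y":0.022,"z":0,"rx":0,"ry":0,"rz":4.8}
    - {"x":-0.02,"y":0.024,"z":0,"rx":0,"ry":0,"rz":4.8}
    - {"x":-0.012,"y":0.015,"z":0,"rx":0,"ry":0,"rz":3}
    - {"x":0,"y":0,"z":0,"rx":0,"ry":0,"rz":0}

```text
time: 14.9
tool_pos: [0.4933, -0.1084, 0.26]
ee_rot: [-3.127, 0.009, 0.66]
wrist_force: [-0.3, 0.3, -1.1]
width: 0.0216
```

```bash
sleep 1; python3 - <<'E'
from h import *
fix((.518,-.25,.275),8)
plan((.518,-.25,.275),8,9)
E
```

```text
t 14.90 pos [ 0.4933 -0.1084  0.26  ] rot [-3.127  0.009  0.66 ] F [-0.3  0.3 -1.1] w 0.0216
  tool shift [-0.0674  0.1268 -0.0162] rotvec deg [-0.66  0.74 29.79]
0 x -0.0075 y 0.0141 z -0.0017 rz 3.31
1 x -0.0066 y 0.0145 z -0.0017 rz 3.31
2 x -0.0058 y 0.0149 z -0.0017 rz 3.31
3 x -0.0049 y 0.0152 z -0.0017 rz 3.31
4 x -0.0040 y 0.0155 z -0.0017 rz 3.31
5 x -0.0031 y 0.0157 z -0.0017 rz 3.31
6 x -0.0022 y 0.0158 z -0.0017 rz 3.31
7 x -0.0013 y 0.0159 z -0.0017 rz 3.31
8 x -0.0004 y 0.0160 z -0.0017 rz 3.31
```

>>> jog_arm:
  series:
    - {"x":-0.007,"y":0.012,"z":-0.01,"rx":-0.6,"ry":0.7,"rz":3.3}
    - {"x":-0.007,"y":0.014,"z":-0.006,"rx":0,"ry":0,"rz":3.3}
    - {"x":-0.006,"y":0.015,"z":-0.002,"rx":0,"ry":0,"rz":3.3}
    - {"x":-0.005,"y":0.015,"z":-0.002,"rx":0,"ry":0,"rz":3.3}
    - {"x":-0.004,"y":0.015,"z":-0.002,"rx":0,"ry":0,"rz":3.3}
    - {"x":-0.003,"y":0.015,"z":0,"rx":0,"ry":0,"rz":3.3}
    - {"x":-0.002,"y":0.015,"z":0,"rx":0,"ry":0,"rz":3}
    - {"x":-0.001,"y":0.012,"z":0,"rx":0,"ry":0,"rz":2}
    - {"x":0,"y":0,"z":0,"rx":0,"ry":0,"rz":0}
    - {"x":0,"y":0,"z":0,"rx":0,"ry":0,"rz":0}

```text
time: 15.73
tool_pos: [0.5112, -0.2251, 0.2706]
ee_rot: [-3.122, 0.01, 0.215]
wrist_force: [-0.0, 0.1, -1.7]
width: 0.022
```

```bash
sleep 1; python3 - <<'E'
from h import *
fix((.517,-.304,.25),8)
E
```

```text
t 15.73 pos [ 0.5112 -0.2251  0.2706] rot [-3.122  0.01   0.215] F [-0.   0.1 -1.7] w 0.0220
  tool shift [-0.011   0.0787  0.0192] rotvec deg [-1.1   0.64  4.3 ]
```

>>> jog_arm:
  series:
    - {"x":-0.003,"y":0.012,"z":0,"rx":-1.1,"ry":0.6,"rz":2}
    - {"x":-0.002,"y":0.016,"z":0,"rx":0,"ry":0,"rz":1.5}
    - {"x":-0.001,"y":0.016,"z":0,"rx":0,"ry":0,"rz":0.5}
    - {"x":0,"y":0.014,"z":0,"rx":0,"ry":0,"rz":0}
    - {"x":0,"y":0.006,"z":0,"rx":0,"ry":0,"rz":0}
    - {"x":0,"y":0,"z":0,"rx":0,"ry":0,"rz":0}
    - {"x":0,"y":0,"z":0,"rx":0,"ry":0,"rz":0}

```text
time: 16.32
tool_pos: [0.5163, -0.2941, 0.2699]
ee_rot: [3.141, -0.0, 0.142]
wrist_force: [0.8, 0.6, -0.6]
width: 0.0217
```

```bash
sleep 1; python3 - <<'E'
from h import *
fix((.517,-.3045,.25),8)
s=cams.snapshot("scene");save(s,"s5.png",(240,70,110,110),6)
c=lambda P:((proj(s,P)-[240,70])*6).round()
p=robot.get_obs()["tool_pos"];print("tip",c(p-[0,0,.093]),"holec",c((.517,-.3045,.095)))
w=cams.snapshot("wrist");save(w,"w12.png",(240,90,160,140),5)
print(((proj(w,(.517,-.3045,.095))-[240,90])*5).round())
E
```

```text
t 16.32 pos [ 0.5163 -0.2941  0.2699] rot [ 3.141 -0.     0.142] F [ 0.8  0.6 -0.6] w 0.0217
  tool shift [-0.0008  0.0103  0.02  ] rotvec deg [ 0.05 -0.03  0.13]
tip [301. 336.] holec [301. 461.]
[373. 504.]
```

View pics/s5.png

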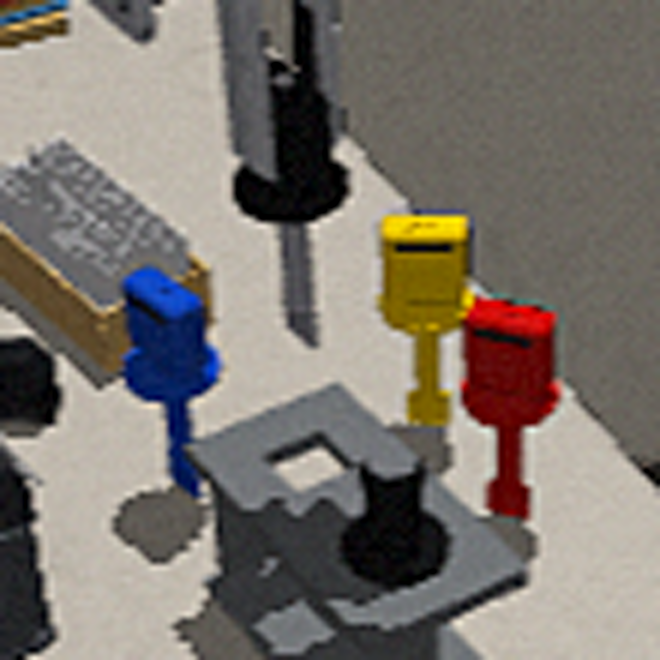

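View pics/w12.png

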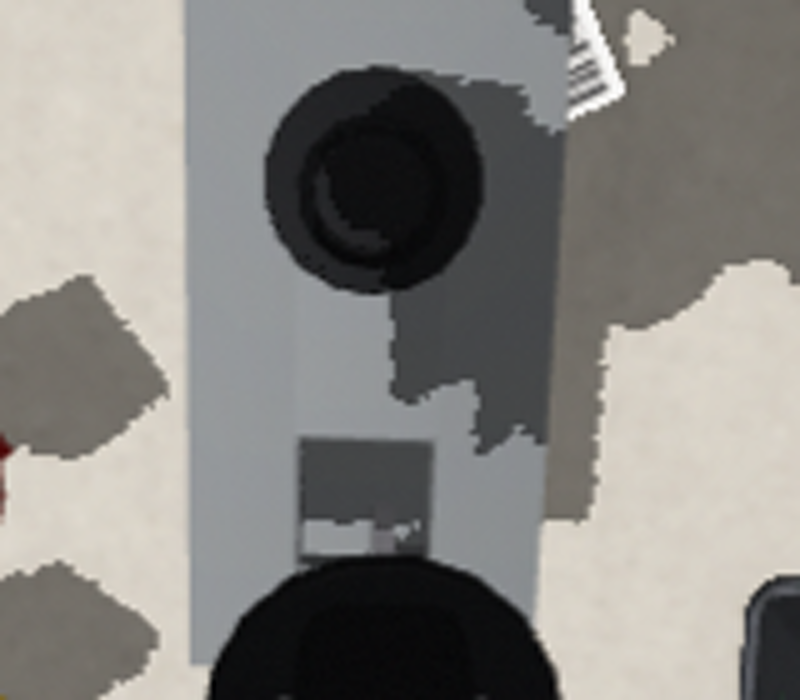

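>>> jog_arm:
  series:
    - {"x":-0.001,"y":0.006,"z":0,"rx":0,"ry":0,"rz":0}
    - {"x":0,"y":0.004,"z":0.01,"rx":0,"ry":0,"rz":0}
    - {"x":0,"y":0,"z":0.014,"rx":0,"ry":0,"rz":0}
    - {"x":0,"y":0,"z":0.014,"rx":0,"ry":0,"rz":0}
    - {"x":0,"y":0,"z":0.008,"rx":0,"ry":0,"rz":0}
    - {"x":0,"y":0,"z":0,"rx":0,"ry":0,"rz":0}

```text
time: 16.92
tool_pos: [0.5176, -0.3035, 0.2217]
ee_rot: [3.139, -0.003, 0.146]
wrist_force: [-0.7, 0.2, -2.2]
width: 0.0217
```

```bash
sleep 1; python3 - <<'E'
from h import *
fix((.5155,-.304,.20),8)
s=cams.snapshot("scene");save(s,"s6.png",(240,70,110,110),6)
c=lambda P:((proj(s,P)-[240,70])*6).round()
p=robot.get_obs()["tool_pos"];print("tip",c(p-[0,0,.093]),"holec",c((.517,-.3045,.095)))
w=cams.snapshot("wrist");save(w,"w12b.png",(240,90,160,140),5)
E
```

```text
t 16.92 pos [ 0.5176 -0.3035  0.2217] rot [ 3.139e+00 -3.000e-03  1.460e-01] F [-0.7  0.2 -2.2] w 0.0217
  tool shift [-0.0022  0.0001  0.0217] rotvec deg [ 0.14 -0.14  0.35]
tip [296. 407.] holec [301. 461.]
```

View pics/s6.png

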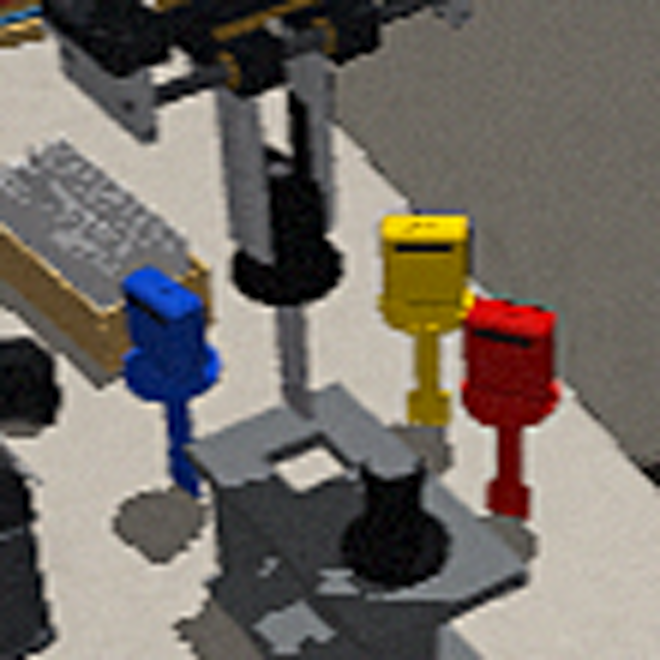

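View pics/w12b.png

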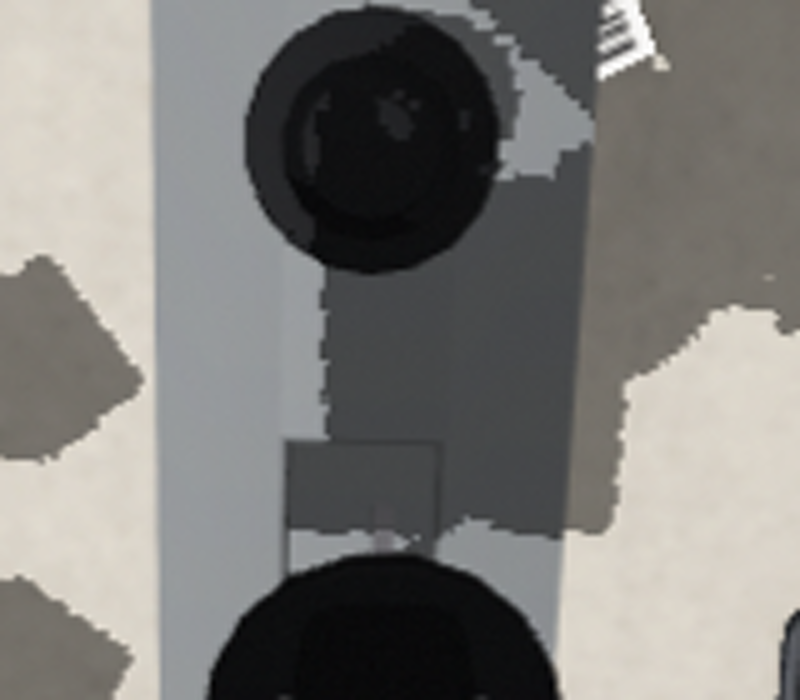

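```bash
python3 - <<'E'
from h import *
w=cams.snapshot("wrist")
print(onz(w,312.4,90+516/5,.095),onz(w,312.4,90+440/5,.095)); p=robot.get_obs()["tool_pos"]
R=Rr.from_euler('xyz',robot.get_obs()["ee_rot"])
print(((proj(w,p+R.apply([0,-.012,.093]))-[240,90])*5).round())
E
```

```text
[ 0.51577334 -0.30528271  0.095     ] [ 0.51333778 -0.28824169  0.095     ]
[377. 506.]
```

>>> jog_arm:
  series:
    - {"x":-0.003,"y":0.0005,"z":0.002,"rx":0.1,"ry":-0.1,"rz":0.3}
    - {"x":-0.001,"y":0,"z":0.006,"rx":0,"ry":0,"rz":0}
    - {"x":0,"y":0,"z":0.01,"rx":0,"ry":0,"rz":0}
    - {"x":0,"y":0,"z":0.01,"rx":0,"ry":0,"rz":0}
    - {"x":0,"y":0,"z":0.005,"rx":0,"ry":0,"rz":0}
    - {"x":0,"y":0,"z":0,"rx":0,"ry":0,"rz":0}

```text
time: 17.57
tool_pos: [0.5156, -0.3063, 0.1921]
ee_rot: [3.133, -0.009, 0.14]
wrist_force: [-0.0, -0.4, -1.7]
width: 0.0216
```

```bash
sleep 1; python3 - <<'E'
from h import *
fix((.5145,-.304,.12),8)
s=cams.snapshot("scene");save(s,"s7.png",(240,70,110,110),6)
w=cams.snapshot("wrist");save(w,"w13.png",(240,90,160,140),5)
E
```

```text
t 17.57 pos [ 0.5156 -0.3063  0.1921] rot [ 3.133 -0.009  0.14 ] F [-0.  -0.4 -1.7] w 0.0216
  tool shift [-0.0014 -0.003   0.0721] rotvec deg [ 0.47 -0.49  0.03]
```

View pics/s7.png

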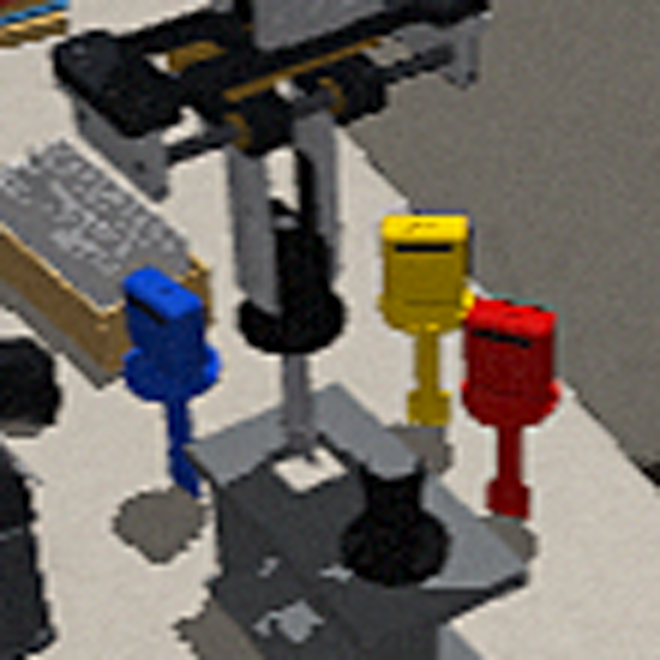

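View pics/w13.png

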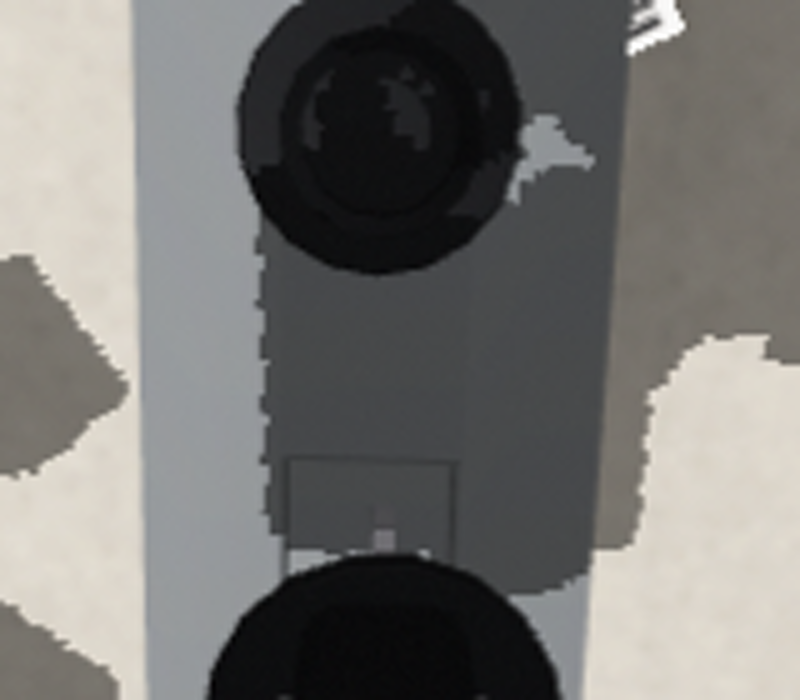

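>>> jog_arm:
  series:
    - {"x":-0.001,"y":-0.003,"z":0,"rx":0.5,"ry":-0.5,"rz":0}
    - {"x":0,"y":0,"z":0,"rx":0,"ry":0,"rz":0}

```text
time: 17.83
tool_pos: [0.5146, -0.3035, 0.1935]
ee_rot: [3.142, -0.001, 0.14]
wrist_force: [-0.0, -0.7, -0.6]
width: 0.0218
```

```bash
sleep 1; python3 - <<'E'
from h import *
fix((.5145,-.304,.12),8)
E
```

```text
t 17.83 pos [ 0.5146 -0.3035  0.1935] rot [ 3.142e+00 -1.000e-03  1.400e-01] F [-0.  -0.7 -0.6] w 0.0218
  tool shift [-0.0002  0.0005  0.0735] rotvec deg [ 0.   -0.03  0.03]
```

>>> jog_arm:
  series:
    - {"x":0,"y":0,"z":0.006,"rx":0,"ry":0,"rz":0}
    - {"x":0,"y":0,"z":0.01,"rx":0,"ry":0,"rz":0}
    - {"x":0,"y":0,"z":0.01,"rx":0,"ry":0,"rz":0}
    - {"x":0,"y":0,"z":0.004,"rx":0,"ry":0,"rz":0}
    - {"x":0,"y":0,"z":0,"rx":0,"ry":0,"rz":0}

```text
time: 18.25
tool_pos: [0.5152, -0.3038, 0.1615]
ee_rot: [3.14, -0.002, 0.14]
wrist_force: [0.1, -0.2, -0.9]
width: 0.0222
```

```bash
sleep 1; python3 - <<'E'
from h import *
fix((.5145,-.304,.112),8)
s=cams.snapshot("scene");save(s,"s8.png",(240,70,110,110),6)
E
```

```text
t 18.25 pos [ 0.5152 -0.3038  0.1615] rot [ 3.14e+00 -2.00e-03  1.40e-01] F [ 0.1 -0.2 -0.9] w 0.0222
  tool shift [-0.0009  0.0001  0.0495] rotvec deg [ 0.09 -0.11  0.05]
```

View pics/s8.png

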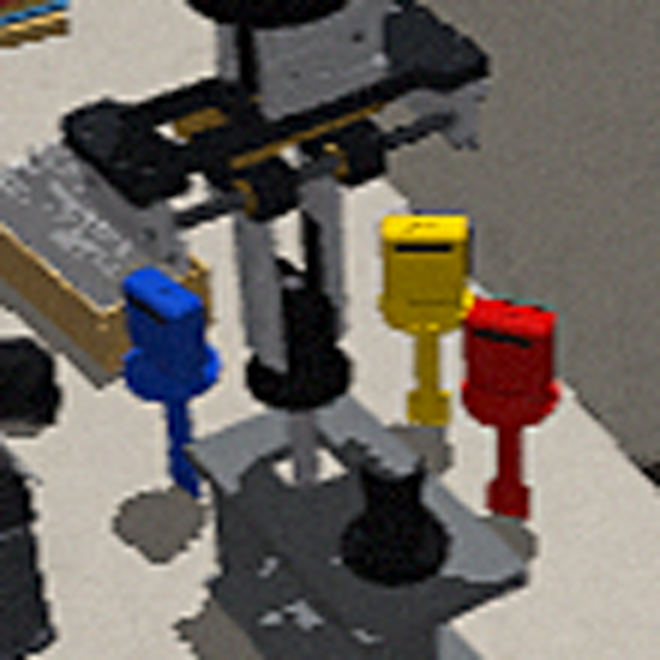

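In the hole. Lower until the collar rests (TCP about 0.110).

>>> jog_arm:
  series:
    - {"x":0,"y":0,"z":0.006,"rx":0,"ry":0,"rz":0}
    - {"x":0,"y":0,"z":0.01,"rx":0,"ry":0,"rz":0}
    - {"x":0,"y":0,"z":0.01,"rx":0,"ry":0,"rz":0}
    - {"x":0,"y":0,"z":0.01,"rx":0,"ry":0,"rz":0}
    - {"x":0,"y":0,"z":0.005,"rx":0,"ry":0,"rz":0}
    - {"x":0,"y":0,"z":0,"rx":0,"ry":0,"rz":0}

```text
time: 18.8
tool_pos: [0.5152, -0.3038, 0.1161]
ee_rot: [3.14, -0.002, 0.14]
wrist_force: [-0.3, 0.9, -1.8]
width: 0.0219
```

>>> jog_arm:
  series:
    - {"x":0,"y":0,"z":0.003,"rx":0,"ry":0,"rz":0}
    - {"x":0,"y":0,"z":0.003,"rx":0,"ry":0,"rz":0}
    - {"x":0,"y":0,"z":0.003,"rx":0,"ry":0,"rz":0}
    - {"x":0,"y":0,"z":0,"rx":0,"ry":0,"rz":0}

```text
time: 19.13
tool_pos: [0.5156, -0.304, 0.1111]
ee_rot: [3.138, -0.003, 0.141]
wrist_force: [-0.9, -0.0, -1.4]
width: 0.0218
```

>>> jog_arm:
  series:
    - {"x":0,"y":0,"z":0,"rx":0,"ry":0,"rz":0}
    - {"x":0,"y":0,"z":0,"rx":0,"ry":0,"rz":0}
    - {"x":0,"y":0,"z":0,"rx":0,"ry":0,"rz":0}
    - {"x":0,"y":0,"z":0,"rx":0,"ry":0,"rz":0}
    - {"x":0,"y":0,"z":0,"rx":0,"ry":0,"rz":0}
    - {"x":0,"y":0,"z":0,"rx":0,"ry":0,"rz":0}
  claw: 0.65

```text
time: 19.63
tool_pos: [0.5172, -0.3051, 0.1134]
ee_rot: [3.134, -0.008, 0.14]
wrist_force: [-0.7, 0.1, -0.9]
width: 0.0583
```

```bash
sleep 1; python3 - <<'E'
from h import *
fix((.5145,-.304,.2),8)
s=cams.snapshot("scene");save(s,"s9.png",(240,70,110,110),6)
E
```

```text
t 19.63 pos [ 0.5172 -0.3051  0.1134] rot [ 3.134 -0.008  0.14 ] F [-0.7  0.1 -0.9] w 0.0583
  tool shift [-0.0018 -0.0009 -0.0866] rotvec deg [ 0.43 -0.45  0.05]
```

View pics/s9.png

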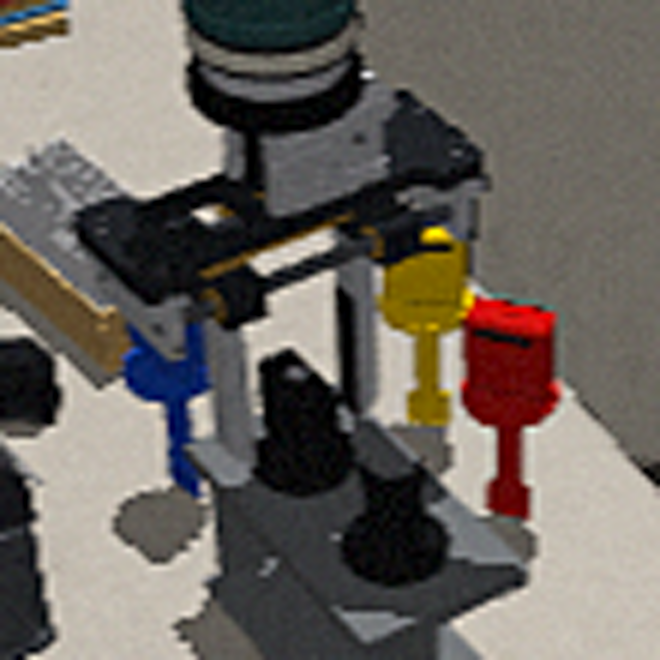

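Released and seated. Retreat straight up.

>>> jog_arm:
  series:
    - {"x":0,"y":0,"z":-0.01,"rx":0.3,"ry":-0.3,"rz":0}
    - {"x":0,"y":0,"z":-0.015,"rx":0,"ry":0,"rz":0}
    - {"x":0,"y":0,"z":-0.02,"rx":0,"ry":0,"rz":0}
    - {"x":0,"y":0,"z":-0.025,"rx":0,"ry":0,"rz":0}
    - {"x":0,"y":0,"z":-0.025,"rx":0,"ry":0,"rz":0}
    - {"x":0,"y":0,"z":-0.025,"rx":0,"ry":0,"rz":0}
    - {"x":0,"y":0,"z":-0.02,"rx":0,"ry":0,"rz":0}
    - {"x":0,"y":-0.01,"z":-0.01,"rx":0,"ry":0,"rz":0}
    - {"x":0,"y":0,"z":0,"rx":0,"ry":0,"rz":0}
    - {"x":0,"y":0,"z":0,"rx":0,"ry":0,"rz":0}

```text
time: 20.52
tool_pos: [0.5137, -0.293, 0.2643]
ee_rot: [-3.136, 0.005, 0.14]
wrist_force: [1.1, -0.1, 0.6]
width: 0.0612
```

```bash
sleep 1; python3 - <<'E'
from h import *
fix((.5145,-.304,.2),8)
s=cams.snapshot("scene");save(s,"s10.png",(240,80,200,220),3)
w=cams.snapshot("wrist");w["img"]=cv2.convertScaleAbs(w["img"],alpha=2,beta=0);save(w,"w14.png",(260,120,110,120),6)
print(((proj(w,(.5169,-.3045,.149))-[260,120])*6).round(),((proj(w,(.5169,-.3045,.101))-[260,120])*6).round())
E
```

```text
t 20.52 pos [ 0.5137 -0.293   0.2643] rot [-3.136  0.005  0.14 ] F [ 1.1 -0.1  0.6] w 0.0612
  tool shift [-0.0005  0.0114  0.0642] rotvec deg [-0.34  0.3   0.03]
[343. 525.] [343. 453.]
```

View pics/s10.png

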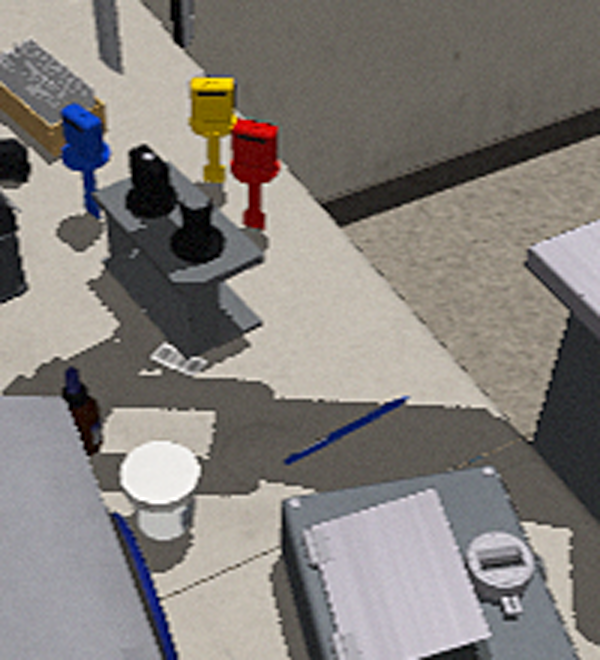

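View pics/w14.png

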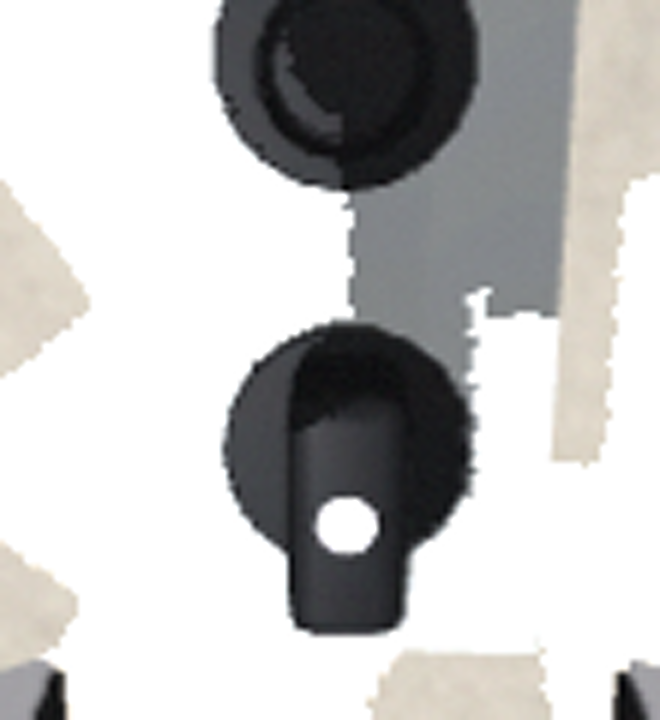

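```bash
python3 - <<'E'
from h import *
s=cams.snapshot("scene");save(s,"s11.png",(320,225,125,115),6)
E
```

```text
(no output)
```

View pics/s11.png

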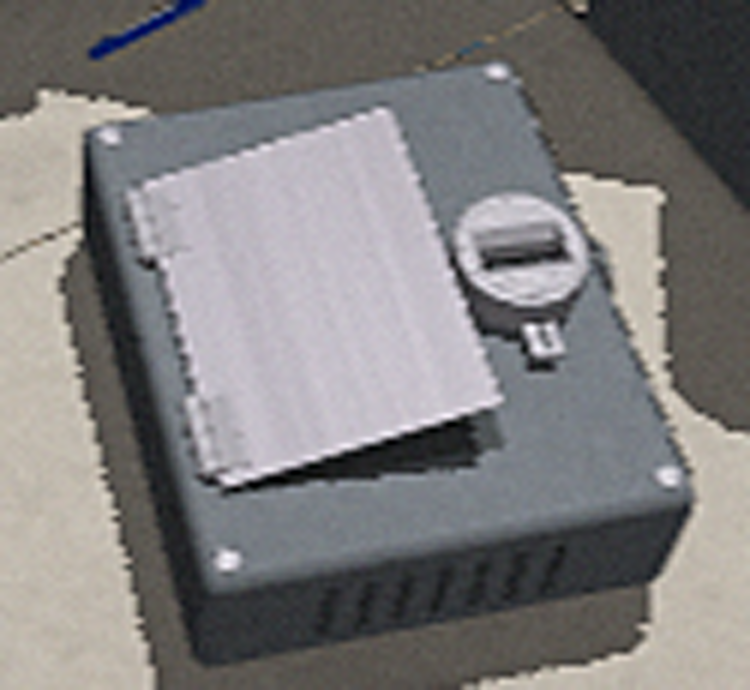

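The hatch is up with its shadow showing under the free edge, and the tongue at crop (545,340) points along the unit's edge, clear of the hatch.

```bash
python3 -c "
from bench import ticket; print(ticket.close_job())"
```

```text
the job is handed in; nothing more can be done
None
```

The job is done and handed in at about 21 s; it reports no verdict.

I took the black flat-sided screwdriver from the rack, set its blade on the slot floor and turned it about 95° anticlockwise. The hatch sprang up while the blade was still in the slot. I then hung the screwdriver back in its hole, let go and moved clear.

**Fastener and hatch:** the last scene picture shows the tongue swung off the hatch and the hatch open. I estimate the fastener stands at about 90°, allowing for the play; I did not measure that angle directly.

**Screwdriver:** the wrist picture after release shows it seated in its hole, looking upright, about 1 mm from its first measured place.

**Gripper and arm:** the gripper is open and clear of the rack. The wrist force readings after each move were only a few newtons.

**Failures and disagreements:**
- A few early move calls were refused as "invalid input". They went through once every row listed all six numbers.
- The arm tended to overshoot or drift by a few millimetres, so I corrected it between moves.
- Early positions from the scene and top cameras differed from the wrist camera by several millimetres. I used the wrist camera for the fits.

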